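# Close the side arm of a spinner flask with its wing cap

## Robot

A 7-joint arm with a two-finger parallel gripper is mounted at the origin on the work surface. World frame = base frame: x ahead of the robot, y to its left, z up, the work surface at z = 0. Lengths are in mm, angles in rad, forces in N, time in s.
With the tool pointing down it reaches from about 400 to 900 mm from the base axis. Payload 5.5 kg.
Tool frame: the origin (TCP) lies midway between the tips of the shut fingers; the grasp point (between the pads) lies 19 mm behind it; x points along the fingers, z is the direction in which the jaws open and shut, and the axes are right-handed (so a half turn about x gives the same grasp; the last joint's range is limited). The gripper opens to 92 mm and grips with 3 to 60 N. Pads are 19 mm wide; open, the fingers measure 130 mm over their backs; the gripper's body (75 mm by 190 mm) begins 47 mm behind the grasp point.
Start: joints at [-0.851, 0.501, -0.427, 1.55, 0.221, 1.138, -0.21], TCP at [286.665, 583.372, 226.729] pointing down, gripper open.
Joint ranges: [-2.88, 2.88], [-0.31, 2.03], [-1.54, 1.56], [0.2, 2.42], [-1.41, 4.55], [0.19, 2.02], [-2.57, 2.57]. Speed limits (rad/s): [2.57, 2.57, 3.14, 3.14, 3.14, 3.14, 3.14].

## Interface

Orientations are given as a unit quaternion [w, x, y, z].
In Python, from rig import sense, eyes, hand_in gives the robot as it stands.
- The arm moves only by the tool servo_tool, never from a script. Its arguments are lists of equal length, an entry for each row: "slide": the shift along the tool's x, y, z in mm, a list of three; "twist": the turn about the tool's x in rad. A call has 1 to 5 rows; each row shifts and turns the commanded pose from where the row before left it, along the tool's axes as they then stand; what a row does not reach is not made up. A row lasts 1/12 s, in which the tool goes at most 41.7 mm and 7.16 degrees, less where a joint would pass 70% of its speed; a pose out of reach is approached as far as the arm can. A call is refused whole if a number of a shift passes 41.7 or a number of a turn 0.125, either way. A call with a gripper value outside its range is refused whole. "jaw" is the finger opening in mm, from 0 to 91.8, set as the call begins (left out, the last holds). The fingers move at their own pace and stop on an object; "newtons" is the grip in N (left out, the last holds). Time passes only in rows, so rows that do not move let the fingers close. It gives the time, the measured TCP pose, the force and the opening at its end, in the units of the state.
- sense(): the state, without advancing time (a new reading comes with each control period).
- eyes.snapshot(name): name is "scene" or "top" or "wrist"; returns a dict with "img" (384x512x3 uint8, red, green, blue), "fx", "fy", "cx", "cy" (pixels), "k1" (the pictures are not rectified: a ray, as slopes to the right and down, at radius r is drawn at 1 + k1 r^2 times it, then the intrinsics apply), "position" and "attitude" of the camera in the world; the wrist camera has in their place "T_tool_cam" (4x4, takes a point from camera to tool coordinates, whose origin is the TCP and whose axes are the tool frame's). Camera axes: x right, y down, z forward; pixel columns grow to the right and rows downward; lengths in mm; the calibration is good to about 2 mm. A picture is of the moment at which its call begins: read the wrist's pose just before it. There is no depth.
- hand_in(): hands the job in, once; it reports no verdict.
Trained networks look in a picture, given as the dict that the camera call returned (one of the last four; its "shot" number tells which), for a name from the list of things; names that differ only in an ending like _2 or _b are one class to them, and where a whole thing is asked for, a point or a joint stands for the part that bears it (a point fixed in the world has none). Each returns a list of dicts, best first, with "p" (0 to 1); they miss things now and then, are a little off and sometimes report something else, mostly with a low value. They report only what shows in the picture. A call takes as long as a camera call.
- eyes.silhouettes(picture, label): "region" (384x512 bool, what is visible of it) and "bbox" ([left, top, right, bottom] in pixels, round what is visible of it).
The state is a dict: "time": time; "q": joint angles; "qvel": joint speeds; "effort": joint torques, N m; "tool_pos": TCP position; "eef_rot": TCP orientation; "ft_force": force on the tool from outside, world axes, zero at the start; "ft_torque": the same for the moment, N m; "gripper_width": finger opening in mm.
Only numpy, scipy, OpenCV 4.12 (cv2) and the standard library are available. Lean on these libraries where they do the work, as an engineer would, in place of code of your own. Each camera call takes 0.05 s, during which the arm holds its last target.

## Task

Pick up the wing cap and set it squarely on the open, leaning side arm of the spinner flask so that its lugs rest on top of the thread; turn it backwards (anticlockwise, seen from above the cap) until it drops into the thread start, then screw it clockwise until it is fully home against its stop, without letting it go in crooked, and let go. Leave the other things on the bench where they are.

Things in the scene. Friction and masses are not known exactly. Their poses are not given: they have to be found in the camera images.
- cap_grip (a point): White wing cap, loose, standing skirt down: skirt 52 mm wide, 28 high; on its top an upright bar (wing) 44 long, 14 thick, 30 high; 58 high in all, 60 g. Point on the cap's axis inside the wing, 49 mm above the rim, 9 below the wing's top: pinch here across the 14 mm. z: cap axis, away from the open rim; x: along the wing, to the end whose skirt bears a small outside rib; y: across the wing.
- cap_axis (a point): Point on the cap's axis in the plane of its lugs, 5 mm above the rim, 44 mm below cap_grip; axes as cap_grip. Inside the skirt (bore 46 mm) three round lugs, 4 mm in diameter, point inwards to 17.3 mm from the axis, at +x and at 120 and 240 degrees from it.
- cap_lug (a point): Centre of the cap's lug at +x (the one under the outside rib), 20 mm from the axis, 5 mm above the rim; axes as cap_grip.
- neck: Open threaded end of the flask's side arm, grey, fixed, leaning 28 degrees from vertical roughly towards the robot. Origin on its axis at the upper face of its 53 mm flange; z outwards along the axis (as the cap comes off). Mouth at z = 26 mm; core 29 mm with a bevelled lip, thread 41 mm across. Right-handed, three equal starts: all lug angles given (about z from x, anticlockwise from outside) repeat every 120 degrees.
- home0 (a point): Where a lug's centre is when fully home: neck frame, 20 mm from the axis, 0 degrees, z 7.75 mm; axes of the neck. Any lug may take any home place. In the groove a lug's centre rises 0.061 mm per degree anticlockwise, from here to the thread start at 86 degrees, z 13 mm; play 0.75 mm either way along the axis.
- home1 (a point): As home0, at 120 degrees. The groove's upper flank is 4 mm thick and covers lug angles -7 to 72 degrees; a lug lying on top of it has its centre 8.75 mm above the groove's centre line (z 16.5 mm at 0, 20.9 mm at 72 degrees). From about 78 to 94 degrees there is a gap through which a lug drops about 9 mm into the groove.
- home2 (a point): As home0, at 240 degrees. Upright ribs 5 mm wide stand on the neck at -13, 107 and 227 degrees up to z 23.5 mm: they stop a lug at home from turning further clockwise, a lug on top of the flank from going clockwise past it, and a lug in the gap from going further anticlockwise.
- flask: The spinner flask, fixed on its stirrer: white square base 170 x 170 x 35 mm, glass vessel 116 mm across, white closed lid 68 mm across whose top is 183 mm above the bench. Origin on the bench under its centre. The open side arm leans towards its -x, the neck's origin lying 58 mm from the flask's axis and 169 mm above the bench; a shorter closed arm with a round cap is on its +x side.
- smallcap: Bystander: a plain round screw cap with no wing, 34 mm across, 20 mm high, white; not the cap wanted. Origin under its centre.
- bottle: Bystander: standing glass bottle, 72 mm across, 150 mm high. Origin under its centre.
- tflask: Bystander: flat culture flask lying down, 100 x 75 x 30 mm, screw cap at its +x end reaching 97 mm from the origin. Origin under its centre.
- dishes: Bystander: stack of four dishes, 91 mm across, 58 mm high. Origin under its centre.
- tipbox: Bystander: box of pipette tips, 75 x 110 x 62 mm. Origin under its centre.
- pen: Bystander: marker pen lying along its x, 135 mm long, 15 mm thick. Origin on the bench at about its middle.

How it is judged (in metres and radians):
On the way, in this order (a step that is already met when the one before it is completed fails the run):
1. the cap sits on the neck with its lugs on top of the thread, touching it (x of cap_axis in the frame of neck between -0.004 and 0.004 m and y of cap_axis in the frame of neck between -0.004 and 0.004 m and z of cap_axis in the frame of neck between 0.0155 and 0.0225 m and contact force between cap and neck above 0.1 N), for 0.2 s.
2. turned back, the cap has dropped into the thread start (x of cap_axis in the frame of neck between -0.004 and 0.004 m and y of cap_axis in the frame of neck between -0.004 and 0.004 m and z of cap_axis in the frame of neck below 0.0148 m), for 0.1 s.
At the end, for the whole second after the job is handed in: The cap is on the neck with its lugs run in to the stops: its marked lug within 5 mm of one of the three home places, its axis within 4 mm of the neck's axis and within 0.15 rad of it in direction, at rest ((distance between cap_lug and home0 below 0.005 m or distance between cap_lug and home1 below 0.005 m or distance between cap_lug and home2 below 0.005 m) and angle between the z axis of cap_grip and the z axis of neck, either way round below 0.15 rad and x of cap_axis in the frame of neck between -0.004 and 0.004 m and y of cap_axis in the frame of neck between -0.004 and 0.004 m and linear speed of cap below 0.02 m/s); the robot touches nothing.
It fails at once if the cap goes into the thread crooked (more than 0.25 rad from the neck's axis while its lugs are down in the groove) (x of cap_axis in the frame of neck between -0.004 and 0.004 m and y of cap_axis in the frame of neck between -0.004 and 0.004 m and z of cap_axis in the frame of neck below 0.0148 m and angle between the z axis of cap_grip and the z axis of neck, either way round above 0.25 rad).
It fails at once if a bystander is shifted by more than 40 mm (distance of any of smallcap, bottle, tflask, dishes, tipbox, pen from where it was at the start of the episode above 0.04 m).
It also fails if it takes over 51 s, if anything falls off the work surface, if the arm or the gripper's body presses on something with over 40 N, if the wrist force passes 120 N, or if a joint passes its speed limit or range.

## Working session

There is one attempt and no reset: what is moved stays moved. The work goes in short steps, Python scripts to look and compute and a tool call to move; the robot and the scene stay as the last step left them, time stands still between calls to the robot, and variables do not carry over. Pictures are saved under pics/ and viewed, and the job is handed in when it is done.

Besides the shell and the picture viewer there is one more tool, called after "Call:" by a JSON object that holds its "api" and its "payload". servo_tool: Moves the arm, as the interface text tells. Its arguments: {"type":"object","properties":{"slide":{"type":"array","items":{"type":"array","items":{"type":"number"}}},"twist":{"type":"array","items":{"type":"number"}},"jaw":{"type":"number"},"newtons":{"type":"number"}},"required":["slide","twist"]}

```bash
ls -la; mkdir -p pics; python3 - <<'E'
from rig import sense, eyes
import cv2, numpy as np, pickle
s=sense(); print(s)
for n in ["scene","top","wrist"]:
    p=eyes.snapshot(n); 
    print(n,{k:v for k,v in p.items() if k!="img"})
    cv2.imwrite(f"pics/{n}0.png",p["img"][:,:,::-1]); pickle.dump(p,open(f"{n}0.pkl","wb"))
E
```

```text
total 12
drwxr-xr-x  3 agent agent 4096 Dec  6 09:28 .
drwxr-xr-x 23 root  root  4096 Dec  6 09:28 ..
drwxr-xr-x  2 agent agent 4096 Dec  6 09:28 pics
{'time': 0.0, 'q': array([-0.85081727,  0.50183178, -0.42675547,  1.55145392,  0.22081416,
        1.13827719, -0.21026065]), 'qvel': array([-3.95308264e-04,  1.36663845e-03,  1.44037807e-03,  1.07671833e-03,
        8.19614037e-05,  9.72834453e-04,  6.23041688e-04]), 'effort': array([ 7.83083942e-04, -5.66603994e+01, -5.81534252e+00, -2.79113156e+01,
       -6.84866658e-02,  3.09963827e-02,  1.79233152e-04]), 'tool_pos': array([286.44514429, 582.70666072, 225.68363161]), 'eef_rot': array([ 0.59962582, -0.37417905,  0.60078907,  0.3734855 ]), 'ft_force': array([-0.09222622,  0.39057511,  0.03079821]), 'ft_torque': array([ 0.02057623, -0.01884999, -0.02526825]), 'gripper_width': 91.78437419699952}
scene {'fx': 408.48667017829547, 'fy': 408.48667017829547, 'cx': 254.81324632815637, 'cy': 178.901870797804, 'k1': 0.03702476967218521, 'position': array([1358.28625082, -573.81083088, 1063.41880357]), 'attitude': array([-0.36330385,  0.81233731,  0.4207761 , -0.17625516]), 'shot': 1}
top {'fx': 365.48507462979956, 'fy': 365.48507462979956, 'cx': 252.60381996616283, 'cy': 192.0005156689643, 'k1': 0.0051168346293184175, 'position': array([ 430.86571577,   42.83338612, 1128.35618932]), 'attitude': array([ 0.04732272, -0.70251098,  0.70945185, -0.0302814 ]), 'shot': 2}
wrist {'fx': 311.0028302441485, 'fy': 311.0028302441485, 'cx': 255.58640234292236, 'cy': 197.09207636728672, 'k1': -0.02790239244082633, 'T_tool_cam': array([[ 2.50972884e-04, -2.64077248e-01,  9.64501500e-01,
        -1.59412501e+02],
       [-6.52962008e-04, -9.64501368e-01, -2.64077042e-01,
         7.04456071e+01],
       [ 9.99999755e-01, -5.63506660e-04, -4.14496100e-04,
         1.03378638e+00],
       [ 0.00000000e+00,  0.00000000e+00,  0.00000000e+00,
         1.00000000e+00]]), 'shot': 3}
```

View pics/scene0.png

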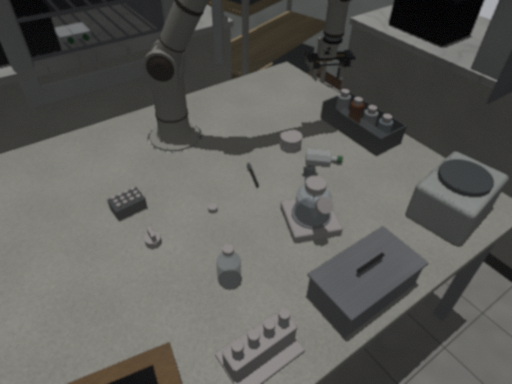

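View pics/top0.png

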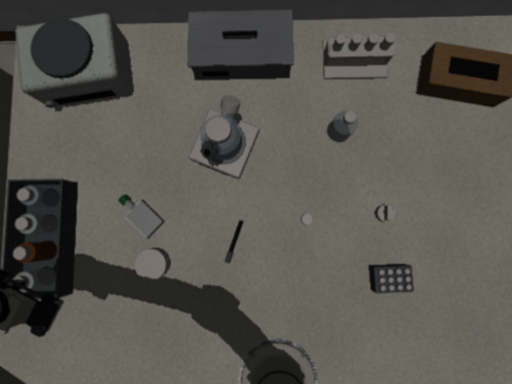

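View pics/wrist0.png

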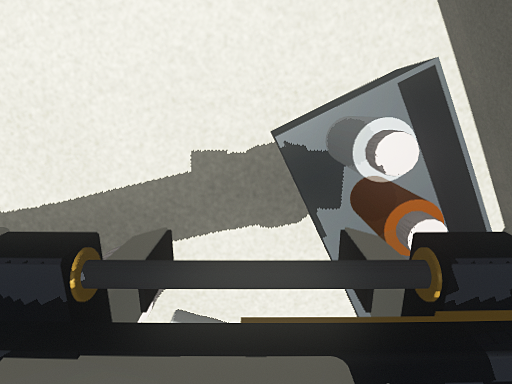

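```bash
cat > h.py <<'E'
import numpy as np, cv2, pickle
from scipy.spatial.transform import Rotation as R
def rot(q): return R.from_quat([q[1],q[2],q[3],q[0]]).as_matrix()
def campose(p, s=None):
    if 'position' in p: return rot(p['attitude']), np.array(p['position'])
    T=p['T_tool_cam']; Rt=rot(s['eef_rot']); return Rt@T[:3,:3], Rt@T[:3,3]+s['tool_pos']
def undist(p,uv):
    uv=np.atleast_2d(uv).astype(float); d=np.c_[(uv[:,0]-p['cx'])/p['fx'],(uv[:,1]-p['cy'])/p['fy']]
    u=d.copy()
    for _ in range(20): u=d/(1+p['k1']*(u**2).sum(1,keepdims=True))
    return u
def ray(p,uv,s=None):
    Rc,c=campose(p,s); u=undist(p,uv); d=np.c_[u,np.ones(len(u))]@Rc.T
    return c,d/np.linalg.norm(d,axis=1,keepdims=True)
def onz(p,uv,z,s=None):
    c,d=ray(p,uv,s); return c+d*((z-c[2])/d[:,2])[:,None]
def proj(p,X,s=None):
    Rc,c=campose(p,s); Y=(np.atleast_2d(X)-c)@Rc; u=Y[:,:2]/Y[:,2:]
    u=u*(1+p['k1']*(u**2).sum(1,keepdims=True)); return u*[p['fx'],p['fy']]+[p['cx'],p['cy']]
def tri(rays):
    A=np.zeros((3,3));b=np.zeros(3)
    for c,d in rays:
        d=np.ravel(d);M=np.eye(3)-np.outer(d,d);A+=M;b+=M@c
    X=np.linalg.solve(A,b); return X,[np.linalg.norm((np.eye(3)-np.outer(np.ravel(d),np.ravel(d)))@(X-c)) for c,d in rays]
E
python3 - <<'E'
from h import *
from rig import sense,eyes
print(rot(sense()['eef_rot']).round(4))
for n in ["scene","top"]:
    p=eyes.snapshot(n); pickle.dump(p,open(n+"1.pkl","wb"))
    for l in ["cap_grip","neck","flask","smallcap","bottle","tflask","pen","tipbox","dishes"]:
        for d in eyes.silhouettes(p,l)[:2]:
            ys,xs=np.nonzero(d['region']); 
            print(n,l,round(d['p'],2),np.round(d['bbox'],1),round(xs.mean(),1),round(ys.mean(),1),len(xs))
            pickle.dump(d,open(f"sil_{n}_{l}.pkl","wb")) if d['p']>.5 else 0
print(sense()['time'])
E
```

```text
[[-7.000e-04 -8.975e-01  4.410e-01]
 [-1.400e-03  4.410e-01  8.975e-01]
 [-1.000e+00  0.000e+00 -1.500e-03]]
scene cap_grip 0.74 [143.8 226.  163.8 250.2] 152.2 239.0 288
scene neck 0.62 [299.  162.8 315.3 178.6] 308.2 171.0 139
scene flask 0.63 [278.8 164.3 340.8 242.8] 310.8 209.4 2895
scene smallcap 0.47 [205.5 203.8 217.  212.7] 212.0 207.3 81
scene bottle 0.56 [217.5 246.1 240.6 290.5] 228.3 267.3 927
scene tflask 0.92 [305.4 148.3 346.  165.1] 321.2 157.1 488
scene tipbox 0.59 [109.4 187.3 143.4 219.1] 126.6 203.4 841
scene tipbox 0.41 [143.9 227.4 158.2 251.1] 151.9 239.1 252
scene dishes 0.95 [276.  128.2 299.6 151.9] 290.1 140.5 433
top cap_grip 0.68 [377.1 206.6 396.  220. ] 384.6 213.7 281
top neck 0.52 [197.4 141.1 219.7 159.7] 210.1 149.3 276
top neck 0.5 [118.7 194.6 165.6 237.5] 140.6 216.6 1043
top flask 0.96 [187.8  93.1 256.7 178.5] 224.3 139.3 3502
top smallcap 0.44 [297.9 214.7 310.8 224.1] 306.1 219.3 64
top bottle 0.79 [327.  113.3 358.3 141.6] 342.4 126.2 658
top tflask 0.88 [119.  197.  165.3 237. ] 141.2 217.2 1016
top pen 0.66 [222.9 220.  244.8 265.4] 232.6 245.4 221
top pen 0.53 [376.5 205.4 396.2 221.7] 384.3 213.4 262
top tipbox 0.54 [114.8 196.5 166.9 240.1] 141.0 217.2 1003
top dishes 0.82 [136.  248.4 170.  282.2] 152.3 264.4 880
1.15
```

```bash
python3 - <<'E'
from h import *
S=pickle.load(open('scene1.pkl','rb'));T=pickle.load(open('top1.pkl','rb'))
print('cap',tri([ray(S,[152.2,239]),ray(T,[384.6,213.7])]), onz(T,[384.6,213.7],28))
print('neck',tri([ray(S,[308,170]),ray(T,[210,152])]))
# base corners top picture
print('smallcap',onz(T,[306,219.3],10),'pen',onz(T,[[222.9,265],[244,220]],7),'bottle',onz(T,[348,118],150))
I=cv2.resize(T['img'][80:190,170:280],None,fx=6,fy=6,interpolation=cv2.INTER_CUBIC)
I2=cv2.resize(T['img'][190:240,360:410],None,fx=12,fy=12,interpolation=cv2.INTER_CUBIC)
cv2.imwrite('pics/tf.png',np.clip(I[:,:,::-1]*1.8,0,255));cv2.imwrite('pics/tc.png',np.clip(I2[:,:,::-1]*1.5,0,255))
E
```

```text
cap (array([ 483.0865605 , -329.65160832,   13.92467034]), [np.float64(0.8173172533127161), np.float64(0.8173172533128271)]) [[ 482.83978079 -324.22238157   28.        ]]
neck (array([644.06908735, 177.71541356, 177.43758979]), [np.float64(0.027631284655621723), np.float64(0.02763128465570592)])
smallcap [[468.93248096 -92.50254671  10.        ]] pen [[333.40313139 161.18136537   7.        ]
 [468.65555752  96.47434247   7.        ]] bottle [[ 739.6038555  -196.77124008  150.        ]][ WARN:0@0.823] global loadsave.cpp:1063 imwrite_ Unsupported depth image for selected encoder is fallbacked to CV_8U.
```

View pics/tf.png

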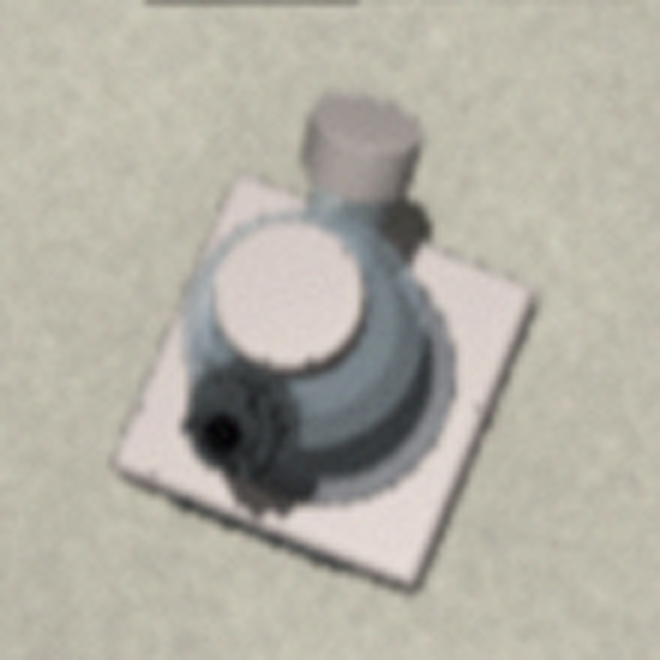

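View pics/tc.png

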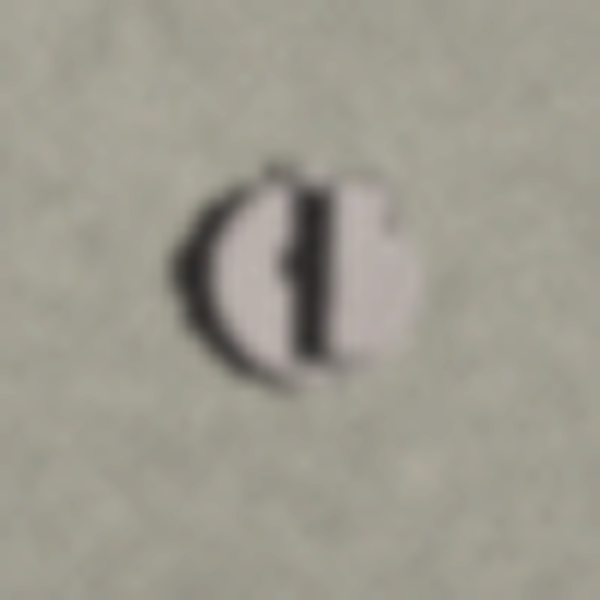

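```bash
python3 - <<'E'
from h import *
T=pickle.load(open('top1.pkl','rb'))
c=np.array([[118,465],[415,580],[535,295],[245,178]])/6+[170,80]-0.5+1/12
P=onz(T,c,35); print(P.round(1),P.mean(0))
for i in range(4):
    d=P[(i+1)%4]-P[i]; print(np.linalg.norm(d),np.degrees(np.arctan2(d[1],d[0])))
print('lid',onz(T,np.array([[290,295]])/6+[169.6,79.6],183))
print('mouth',onz(T,np.array([[222,433]])/6+[169.6,79.6],169+26*np.cos(.4887)))
# cap
print('cap base',onz(T,np.array([[290,280]])/12+[359.6,189.6],28))
print('wing top ends',onz(T,np.array([[313,190],[313,355]])/12+[359.6,189.6],58))
E
```

```text
[[661.  261.4  35. ]
 [600.  110.3  35. ]
 [746.5  48.2  35. ]
 [810.7 197.2  35. ]] [704.57310773 154.25829867  35.        ]
163.0066168040218 -111.9919727958861
159.11778668686688 -22.956097875876587
162.1971151125271 66.68315257317164
162.88373889701225 156.76613851060932
lid [[705.4307242  156.00311815 183.        ]]
mouth [[641.54277277 184.56340613 191.95654209]]
cap base [[ 485.14758471 -321.8708692    28.        ]]
wing top ends [[ 505.40385246 -318.48245871   58.        ]
 [ 465.53215783 -316.56059716   58.        ]]
```

Call:
{"api": "servo_tool", "payload": {"slide": [[-1.5,-35.5,-14.7],[-1.5,-35.5,-14.7],[-1.5,-35.5,-14.7],[-1.5,-35.5,-14.7],[-1.5,-35.5,-14.7]], "twist": [0,0,0,0,0]}}

```text
time: 1.57
tool_pos: [414.5, 437.7, 234.4]
eef_rot: [0.6, -0.374, 0.6, 0.374]
ft_force: [-0.3, 0.1, -0.4]
gripper_width: 91.4
```

Call:
{"api": "servo_tool", "payload": {"slide": [[-1.5,-35.5,-14.7],[-1.5,-35.5,-14.7],[-1.5,-35.5,-14.7],[-1.5,-35.5,-14.7],[-1.5,-35.5,-14.7]], "twist": [0,0,0,0,0]}}

```text
time: 1.98
tool_pos: [541.5, 293.3, 242.1]
eef_rot: [0.6, -0.374, 0.6, 0.374]
ft_force: [0.3, -0.1, -0.4]
gripper_width: 91.9
```

Call:
{"api": "servo_tool", "payload": {"slide": [[0,-35.2,-14.6],[0,-35.2,-14.6],[0,-35.2,-14.6],[0,-35.2,-14.6],[0,0,0]], "twist": [0.03,0.03,0,0,0]}}

```text
time: 2.4
tool_pos: [642.1, 165.5, 241.2]
eef_rot: [0.613, -0.354, 0.613, 0.349]
ft_force: [1.0, -3.4, 0.1]
gripper_width: 91.7
```

```bash
python3 - <<'E'
from h import *
from rig import sense,eyes
s=sense();p=eyes.snapshot('wrist');pickle.dump((s,p),open('w1.pkl','wb'))
print(s['time'],s['tool_pos'],rot(s['eef_rot']).round(3),s['q'])
cv2.imwrite('pics/w1.png',p['img'][:,:,::-1])
d=eyes.silhouettes(p,'neck'); 
for k in d[:2]: print(k['p'],k['bbox'])
E
```

```text
2.4 [642.08834757 165.4537615  241.23229766] [[ 0.003 -0.863  0.505]
 [-0.006  0.505  0.863]
 [-1.    -0.006 -0.004]] [-0.11716713  0.48945085 -0.25410279  1.50516253  0.13651363  1.16302784
  0.64487876]
0.9 [243.1, 180.9, 311.1, 239.0]
```

View pics/w1.png

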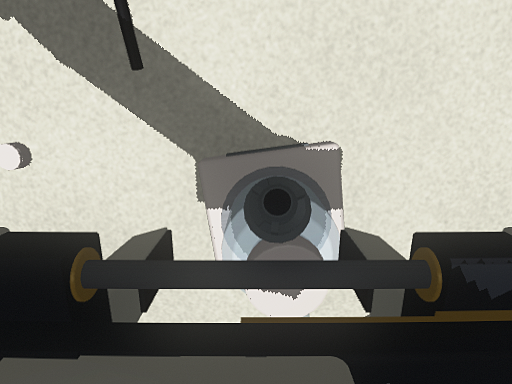

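```bash
python3 - <<'E'
from h import *
s,p=pickle.load(open('w1.pkl','rb'))
I=p['img'][170:250,230:325,::-1].astype(float)
I=cv2.resize(I,None,fx=7,fy=7,interpolation=cv2.INTER_CUBIC)
I=np.clip(255*(np.clip(I,0,255)/140)**0.6,0,255).astype(np.uint8)
cv2.imwrite('pics/w1z.png',I)
a=np.array([-.432,.183,.883]);o=np.array([651.6,177.7,169])
print(proj(p,[o,o+26*a],s))
E
```

```text
[[274.4240626  207.86648684]
 [274.2436771  201.30153729]]
```

View pics/w1z.png

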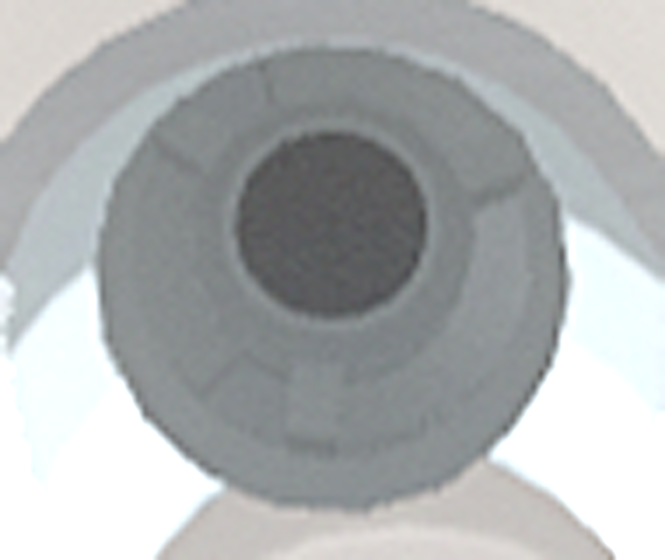

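```bash
python3 - <<'E'
from h import *
s,p=pickle.load(open('w1.pkl','rb'));T=pickle.load(open('top1.pkl','rb'));S=pickle.load(open('scene1.pkl','rb'))
uv=np.array([332,222])/7+[230,170]-0.43
print('mouth from wrist',onz(p,uv,192,s))
m=onz(p,uv,192,s)[0]
for yaw in (-21,-23,-25):
  y=np.radians(yaw);ex=np.array([np.cos(y),np.sin(y),0]);ez=np.array([0,0,1.])
  t=np.radians(28);a=-np.sin(t)*ex+np.cos(t)*ez;nx=np.cos(t)*ex+np.sin(t)*ez;ny=np.cross(a,nx)
  o=m-26*a
  I=cv2.resize(p['img'][170:250,230:325,::-1],None,fx=7,fy=7,interpolation=cv2.INTER_CUBIC).astype(float)
  I=np.clip(255*(np.clip(I,0,255)/140)**0.6,0,255).astype(np.uint8)
  def P(r,ang,z): 
    ang=np.radians(ang); X=o+np.outer(r*np.cos(ang),nx)+np.outer(r*np.sin(ang),ny)+np.outer(z*np.ones_like(ang),a)
    return X
  def line(X,col):
    q=((proj(p,X,s)-[230,170]+.43)*7).astype(np.int32); cv2.polylines(I,[q.reshape(-1,1,2)],False,col,1)
  f=np.linspace(0,360,90)
  line(P(26.5,f,0),(0,255,0)); line(P(14.5,f,26),(0,255,255))
  for k in range(3):
    for dd in (-1,1):
      for r in (14.5,20.5):
        pass
      w=np.degrees(np.arcsin(2.5/18))*dd
      X=np.vstack([P(np.array([14.5]),np.array([-13+120*k+w]),23.5),P(np.array([20.5]),np.array([-13+120*k+w]),23.5)]); line(X,(0,0,255))
    X=np.vstack([P(np.array([14.5]),np.array([72+120*k]),18.9),P(np.array([20.5]),np.array([72+120*k]),18.9)]); line(X,(255,0,0))
  cv2.imwrite(f'pics/ov{-yaw}.png',I)
  print(yaw,'o',o,'pred flask ctr',o+58*ex, 'pred proj top',proj(T,[m,o]),'scene',proj(S,[m,o]))
E
```

```text
mouth from wrist [[641.31469846 184.12830742 192.        ]]
-21 o [652.71022446 179.75397482 169.04336259] pred flask ctr [706.8578892  158.96863375 169.04336259] pred proj top [[206.76275684 151.84633551]
 [209.6868289  149.52445259]] scene [[309.38346315 165.4930963 ]
 [309.91100075 173.0977227 ]]
-23 o [652.55062061 179.35894143 169.04336259] pred flask ctr [705.93990211 156.69653597 169.04336259] pred proj top [[206.76275684 151.84633551]
 [209.83336691 149.58080535]] scene [[309.38346315 165.4930963 ]
 [309.78911219 173.11618282]]
-25 o [652.37732752 178.96971877 169.04336259] pred flask ctr [704.94317917 154.45785959 169.04336259] pred proj top [[206.76275684 151.84633551]
 [209.97773201 149.64219766]] scene [[309.38346315 165.4930963 ]
 [309.66578711 173.13172329]]
```

View pics/ov23.png

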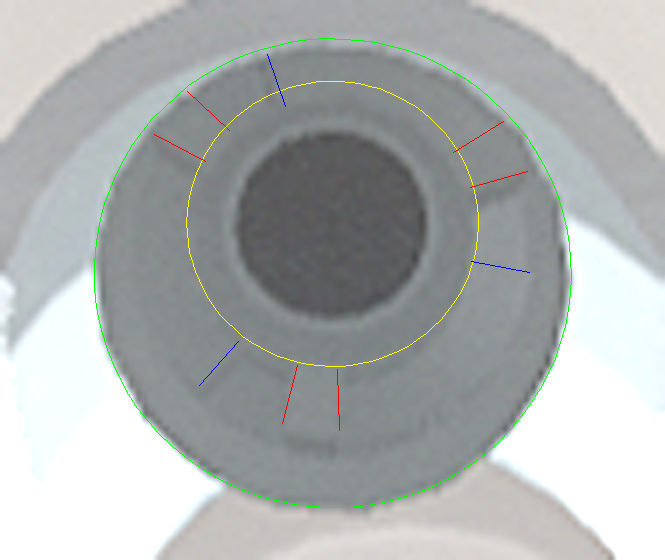

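Call:
{"api": "servo_tool", "payload": {"slide": [[0,0,-39.5],[0,0,-39.5],[0,0,-39.5],[0,0,-39.5],[0,0,-39.5]], "twist": [-0.094,-0.094,-0.094,-0.094,-0.094]}}

```text
time: 2.92
tool_pos: [571.7, -7.3, 242.0]
eef_rot: [0.509, -0.49, 0.509, 0.491]
ft_force: [0.6, -0.2, 0.0]
gripper_width: 91.6
```

Call:
{"api": "servo_tool", "payload": {"slide": [[5,10,-38],[5,10,-38],[5,10,-38],[10,10,-38],[12,10,-38]], "twist": [0,0,0,0,0]}}

```text
time: 3.33
tool_pos: [514.8, -195.7, 205.5]
eef_rot: [0.511, -0.49, 0.51, 0.488]
ft_force: [0.3, 0.3, -0.3]
gripper_width: 91.8
```

Call:
{"api": "servo_tool", "payload": {"slide": [[13,6.5,-32],[13,6.5,-32],[13,6.5,-32],[13,6.5,-32],[0,0,0]], "twist": [0,0,0,0,0]}}

```text
time: 3.75
tool_pos: [478.4, -328.3, 150.2]
eef_rot: [0.512, -0.486, 0.515, 0.487]
ft_force: [-1.6, -0.6, -1.2]
gripper_width: 91.8
```

```bash
cat > w.py <<'E'
import sys
from h import *
from rig import sense,eyes
n=sys.argv[1]
s=sense();p=eyes.snapshot('wrist');pickle.dump((s,p),open(n+'.pkl','wb'))
M=rot(s['eef_rot']);print(round(s['time'],2),s['tool_pos'].round(1),'az_y',np.degrees(np.arctan2(M[1,1],M[0,1])).round(1),'az_z',np.degrees(np.arctan2(M[1,2],M[0,2])).round(1),s['ft_force'].round(1),round(s['gripper_width'],1),s['q'].round(2))
cv2.imwrite(f'pics/{n}.png',p['img'][:,:,::-1])
E
python3 w.py w2
```

```text
3.75 [ 478.4 -328.3  150.2] az_y 176.9 az_z 86.9 [-1.6 -0.6 -1.2] 91.8 [ 0.67  0.44 -0.15  1.8   0.09  0.91  2.  ]
```

View pics/w2.png

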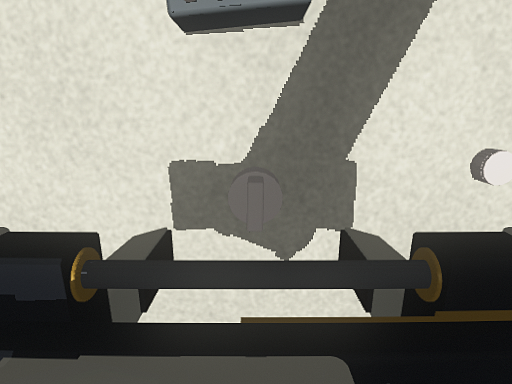

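```bash
python3 - <<'E'
from h import *
s,p=pickle.load(open('w2.pkl','rb'))
I=p['img'][160:235,215:295,::-1].astype(float)
I=cv2.resize(I,None,fx=8,fy=8,interpolation=cv2.INTER_CUBIC)
I=np.clip((I-60)*2.6,0,255).astype(np.uint8)
cv2.imwrite('pics/w2z.png',I)
E
```

```text
(no output)
```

View pics/w2z.png

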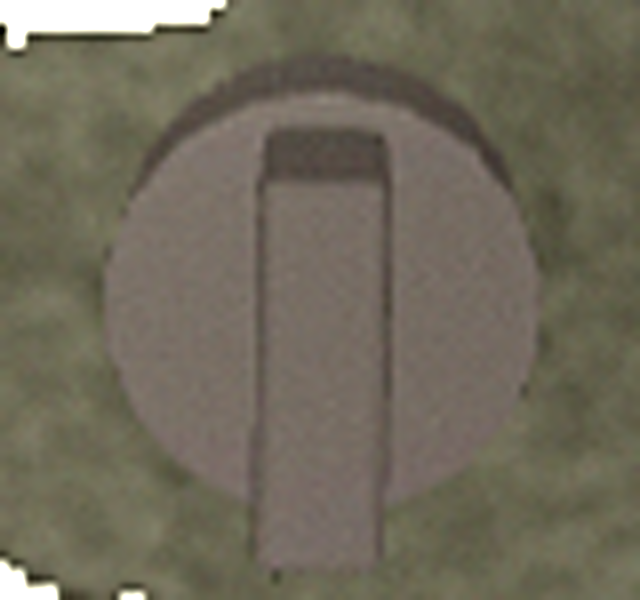

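```bash
python3 - <<'E'
from h import *
p=pickle.load(open('scene0.pkl','rb'))
I=p['img'][215:260,130:175,::-1].astype(float)
I=cv2.resize(I,None,fx=13,fy=13,interpolation=cv2.INTER_CUBIC)
cv2.imwrite('pics/sz.png',np.clip(I*1.3,0,255).astype(np.uint8))
for X in ([510,-323,14],[458,-322,14],[484,-349,14],[484,-322,58]): print(X,((proj(p,X)-[130,215]+.5)*13).round())
s,q=pickle.load(open('w2.pkl','rb'))
g=lambda u,v:[u/8+215-.44,v/8+160-.44]
print('skirt top ctr',onz(q,g(322,305),28,s)); print('wing top ends',onz(q,[g(322,180),g(317,568)],58,s))
E
```

```text
[510, -323, 14] [[371. 376.]]
[458, -322, 14] [[283. 242.]]
[484, -349, 14] [[228. 356.]]
[484, -322, 58] [[302. 192.]]
skirt top ctr [[ 485.39896461 -329.02282575   28.        ]]
wing top ends [[ 463.89874086 -327.70895464   58.        ]
 [ 506.64977053 -330.60034822   58.        ]]
```

View pics/sz.png

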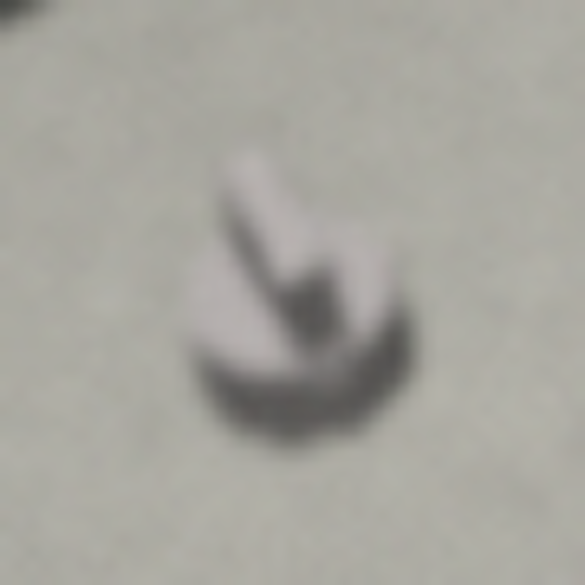

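Call:
{"api": "servo_tool", "payload": {"slide": [[0,-40,0],[0,-40,0],[0,-40,0],[0,-20,0],[0,0,0]], "twist": [0,0,0,0,0]}}

```text
time: 4.22
tool_pos: [629.3, -323.3, 153.0]
eef_rot: [0.512, -0.491, 0.508, 0.49]
ft_force: [-0.4, 0.6, -0.4]
gripper_width: 92.0
```

```bash
python3 w.py w3; python3 - <<'E'
from h import *
s,p=pickle.load(open('w3.pkl','rb'))
c=proj(p,[485.4,-329,28],s)[0]; print(c)
x,y=int(c[0])-40,max(0,int(c[1])-40)
I=p['img'][y:y+80,x:x+80,::-1].astype(float)
I=cv2.resize(I,None,fx=7,fy=7,interpolation=cv2.INTER_CUBIC)
cv2.imwrite('pics/w3z.png',np.clip((I-40)*1.6,0,255).astype(np.uint8))
E
```

```text
4.22 [ 629.3 -323.3  153. ] az_y 177.8 az_z 87.8 [-0.4  0.6 -0.4] 92.0 [ 0.55  0.64 -0.16  1.46  0.11  1.05  1.89]
[240.49758941  19.50654871]
```

View pics/w3z.png

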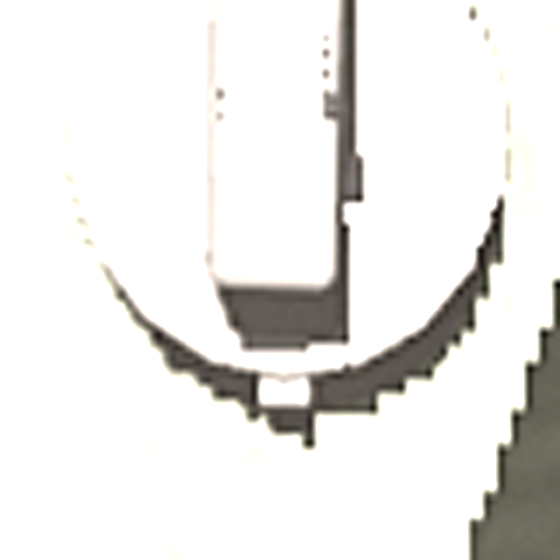

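```bash
python3 - <<'E'
from h import *
s,p=pickle.load(open('w3.pkl','rb'))
g=lambda u,v:[u/7+200-.43,v/7-.43]
print('rib',onz(p,g(285,378),28,s),'wing edges at far end',onz(p,[g(212,275),g(335,275)],58,s),'wing edges near top',onz(p,[g(212,10),g(338,10)],58,s))
E
```

```text
rib [[ 511.53032652 -330.51934957   28.        ]] wing edges at far end [[ 505.94779151 -336.70004087   58.        ]
 [ 506.47951585 -323.57617734   58.        ]] wing edges near top [[ 480.52262758 -335.19673455   58.        ]
 [ 481.05353323 -322.0986425    58.        ]]
```

```bash
cat > plan.py <<'E'
import sys
from h import *
from rig import sense
def plan(xyz,az_y,n,turn=None,tn=None):
    s=sense();M=rot(s['eef_rot']);az0=np.arctan2(M[1,1],M[0,1]);p=s['tool_pos']
    d=(np.array(xyz)-p)/n
    dt=np.radians(az_y)-az0; dt=(dt+np.pi)%(2*np.pi)-np.pi
    if turn=='cw' and dt>0: dt-=2*np.pi
    if turn=='ccw' and dt<0: dt+=2*np.pi
    tn=tn or n; az=az0; rows=[];tw=[]
    for i in range(n):
        y=np.array([np.cos(az),np.sin(az),0]);x=np.array([0,0,-1.]);z=np.cross(x,y)
        rows.append([round(float(v),1) for v in (d@x,d@y,d@z)])
        t=dt/tn if i<tn else 0; tw.append(round(-t,3)); az+=t
    print('from',p.round(1),'az',np.degrees(az0).round(1),'step',np.linalg.norm(d).round(1))
    for k in range(0,n,5): print(rows[k:k+5],tw[k:k+5])
if __name__=='__main__':
    a=sys.argv; plan([float(v) for v in a[1:4]],float(a[4]),int(a[5]),*( [a[6]] if len(a)>6 else []))
E
python3 plan.py 485 -329 110 -3.3 26 cw
```

```text
from [ 626.2 -324.3  152.6] az 177.7 step 5.7
[[1.6, 5.4, -0.4], [1.6, 5.3, -1.1], [1.6, 5.2, -1.7], [1.6, 4.9, -2.3], [1.6, 4.6, -2.9]] [np.float64(0.121), np.float64(0.121), np.float64(0.121), np.float64(0.121), np.float64(0.121)]
[[1.6, 4.2, -3.4], [1.6, 3.8, -3.9], [1.6, 3.3, -4.3], [1.6, 2.7, -4.7], [1.6, 2.1, -5.0]] [np.float64(0.121), np.float64(0.121), np.float64(0.121), np.float64(0.121), np.float64(0.121)]
[[1.6, 1.5, -5.2], [1.6, 0.9, -5.4], [1.6, 0.2, -5.4], [1.6, -0.4, -5.4], [1.6, -1.1, -5.3]] [np.float64(0.121), np.float64(0.121), np.float64(0.121), np.float64(0.121), np.float64(0.121)]
[[1.6, -1.7, -5.2], [1.6, -2.3, -4.9], [1.6, -2.9, -4.6], [1.6, -3.5, -4.2], [1.6, -3.9, -3.7]] [np.float64(0.121), np.float64(0.121), np.float64(0.121), np.float64(0.121), np.float64(0.121)]
[[1.6, -4.4, -3.2], [1.6, -4.7, -2.7], [1.6, -5.0, -2.1], [1.6, -5.2, -1.5], [1.6, -5.4, -0.8]] [np.float64(0.121), np.float64(0.121), np.float64(0.121), np.float64(0.121), np.float64(0.121)]
[[1.6, -5.4, -0.2]] [np.float64(0.121)]
```

Call:
{"api": "servo_tool", "payload": {"slide": [[2,28,-2],[2,28,-5],[2,27,-9],[2,26,-12],[2,24,-15]], "twist": [0.122,0.122,0.122,0.122,0.122]}}

```text
time: 4.68
tool_pos: [478.4, -330.5, 142.9]
eef_rot: [0.635, -0.31, 0.635, 0.311]
ft_force: [0.1, 0.2, 0.0]
gripper_width: 91.8
```

Call:
{"api": "servo_tool", "payload": {"slide": [[0,0,0],[0,0,0],[0,0,0],[0,0,0],[0,0,0]], "twist": [0.122,0.122,0.122,0.122,0.122]}}

```text
time: 5.1
tool_pos: [479.9, -330.6, 143.2]
eef_rot: [0.699, -0.105, 0.699, 0.106]
ft_force: [-0.2, 0.5, -0.2]
gripper_width: 91.9
```

Call:
{"api": "servo_tool", "payload": {"slide": [[2,0,0],[2,0,0],[2,0,0],[2,0,0],[2,0,0]], "twist": [0.122,0.122,0.122,0.122,0.122]}}

```text
time: 5.52
tool_pos: [480.0, -330.5, 133.0]
eef_rot: [0.699, 0.11, 0.699, -0.109]
ft_force: [0.2, 0.1, -0.8]
gripper_width: 91.9
```

Call:
{"api": "servo_tool", "payload": {"slide": [[2,0,0],[2,0,0],[2,0,0],[2,0,0],[2,0,0]], "twist": [0.122,0.122,0.122,0.122,0.122]}}

```text
time: 5.93
tool_pos: [480.0, -330.4, 122.9]
eef_rot: [0.633, 0.315, 0.634, -0.314]
ft_force: [0.7, 0.1, -0.7]
gripper_width: 92.0
```

```bash
python3 plan.py 485 -329 80 -3.3 5 cw
```

```text
from [ 480.  -330.4  122.9] az 37.2 step 8.6
[[8.6, 1.0, 0.4], [8.6, 1.0, 0.2], [8.6, 1.0, 0.1], [8.6, 1.0, -0.0], [8.6, 1.0, -0.2]] [np.float64(0.141), np.float64(0.141), np.float64(0.141), np.float64(0.141), np.float64(0.141)]
```

Call:
{"api": "servo_tool", "payload": {"slide": [[8,1,0.4],[8,1,0.2],[8,1,0.1],[8,1,0],[8,1,-0.2]], "twist": [0.125,0.125,0.125,0.125,0.125]}}

```text
time: 6.35
tool_pos: [485.0, -328.8, 82.7]
eef_rot: [0.506, 0.495, 0.506, -0.493]
ft_force: [0.9, 0.1, -1.1]
gripper_width: 91.9
```

Call:
{"api": "servo_tool", "payload": {"slide": [[9,0,0],[5,0,0],[0,0,0]], "twist": [0.08,0,0], "jaw": 60}}

```text
time: 6.6
tool_pos: [484.4, -328.7, 67.8]
eef_rot: [0.487, 0.512, 0.489, -0.512]
ft_force: [0.8, -0.1, 0.7]
gripper_width: 77.0
```

```bash
python3 w.py w4;python3 plan.py 485 -329 37 -3.3 4
```

```text
6.6 [ 484.4 -328.7   67.8] az_y -2.7 az_z -92.7 [ 0.8 -0.1  0.7] 77.0 [ 0.16  0.61  0.51  1.85 -0.41  0.79 -0.72]
from [ 484.8 -329.4   68.4] az -2.7 step 7.9
[[7.9, 0.0, -0.1], [7.9, 0.0, -0.1], [7.9, 0.0, -0.1], [7.9, 0.0, -0.1]] [np.float64(0.003), np.float64(0.003), np.float64(0.003), np.float64(0.003)]
```

View pics/w4.png

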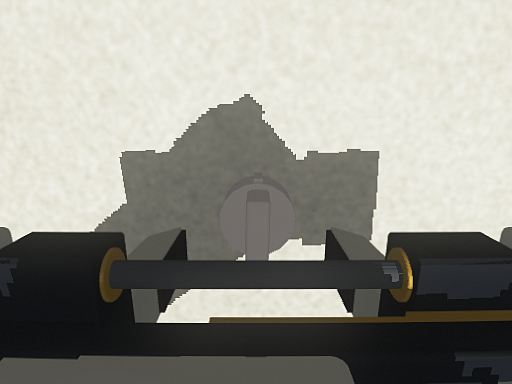

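Call:
{"api": "servo_tool", "payload": {"slide": [[7.9,0,0],[7.9,0,0],[7.9,0,0],[7.3,0,0],[0,0,0]], "twist": [0,0,0,0,0], "jaw": 5, "newtons": 12}}

```text
time: 7.07
tool_pos: [484.3, -329.9, 35.7]
eef_rot: [-0.486, -0.512, -0.488, 0.513]
ft_force: [-0.9, -0.1, -0.1]
gripper_width: 39.3
```

Call:
{"api": "servo_tool", "payload": {"slide": [[0,0,0],[0,0,0],[0,0,0],[0,0,0],[0,0,0]], "twist": [0,0,0,0,0]}}

```text
time: 7.48
tool_pos: [485.8, -330.9, 38.0]
eef_rot: [0.488, 0.512, 0.487, -0.512]
ft_force: [0.0, -0.2, -0.3]
gripper_width: 14.0
```

```bash
python3 plan.py 641.4 184 253 156.7 24 ccw | sed 's/np.float64//g'
```

```text
from [ 485.8 -330.9   38. ] az -2.9 step 24.1
[[-9.0, 5.4, -21.8], [-9.0, 7.9, -21.0], [-9.0, 10.3, -19.9], [-9.0, 12.5, -18.6], [-9.0, 14.6, -17.0]] [(-0.116), (-0.116), (-0.116), (-0.116), (-0.116)]
[[-9.0, 16.4, -15.2], [-9.0, 18.1, -13.2], [-9.0, 19.5, -11.0], [-9.0, 20.7, -8.7], [-9.0, 21.5, -6.3]] [(-0.116), (-0.116), (-0.116), (-0.116), (-0.116)]
[[-9.0, 22.1, -3.7], [-9.0, 22.4, -1.1], [-9.0, 22.4, 1.5], [-9.0, 22.0, 4.0], [-9.0, 21.4, 6.6]] [(-0.116), (-0.116), (-0.116), (-0.116), (-0.116)]
[[-9.0, 20.5, 9.0], [-9.0, 19.3, 11.3], [-9.0, 17.9, 13.5], [-9.0, 16.2, 15.5], [-9.0, 14.3, 17.2]] [(-0.116), (-0.116), (-0.116), (-0.116), (-0.116)]
[[-9.0, 12.2, 18.8], [-9.0, 10.0, 20.1], [-9.0, 7.6, 21.1], [-9.0, 5.1, 21.8]] [(-0.116), (-0.116), (-0.116), (-0.116)]
```

Call:
{"api": "servo_tool", "payload": {"slide": [[-20,5.4,-21.8],[-20,7.9,-21],[-15,10.3,-19.9],[-15,12.5,-18.6],[-15,14.6,-17]], "twist": [-0.116,-0.116,-0.116,-0.116,-0.116]}}

```text
time: 7.9
tool_pos: [518.2, -222.4, 123.7]
eef_rot: [0.615, 0.35, 0.614, -0.35]
ft_force: [-0.2, 0.5, -0.2]
gripper_width: 13.8
```

Call:
{"api": "servo_tool", "payload": {"slide": [[-15,16.4,-15.2],[-15,18.1,-13.2],[-15,19.5,-11],[-15,20.7,-8.7],[-15,21.5,-6.3]], "twist": [-0.116,-0.116,-0.116,-0.116,-0.116]}}

```text
time: 8.32
tool_pos: [550.6, -115.2, 198.7]
eef_rot: [0.689, 0.16, 0.689, -0.16]
ft_force: [0.6, -0.1, -0.5]
gripper_width: 13.9
```

Call:
{"api": "servo_tool", "payload": {"slide": [[-11,22.1,-3.7],[-11,22.4,-1.1],[-11,22.4,1.5],[-11,22,4],[-11,21.4,6.6]], "twist": [-0.116,-0.116,-0.116,-0.116,-0.116]}}

```text
time: 8.73
tool_pos: [583.1, -8.0, 253.5]
eef_rot: [0.706, -0.044, 0.706, 0.044]
ft_force: [-0.3, -0.1, -0.7]
gripper_width: 14.1
```

```bash
python3 plan.py 641.4 184 254 156.7 9 ccw | sed 's/np.float64//g'
```

```text
from [583.1  -8.  253.5] az 97.1 step 22.3
[[-0.1, 20.4, 9.1], [-0.1, 19.2, 11.4], [-0.1, 17.7, 13.5], [-0.1, 16.1, 15.5], [-0.1, 14.2, 17.2]] [(-0.116), (-0.116), (-0.116), (-0.116), (-0.116)]
[[-0.1, 12.1, 18.7], [-0.1, 9.9, 20.0], [-0.1, 7.5, 21.0], [-0.1, 5.0, 21.7]] [(-0.116), (-0.116), (-0.116), (-0.116)]
```

Call:
{"api": "servo_tool", "payload": {"slide": [[0,20.4,9.1],[0,19.2,11.4],[0,17.7,13.5],[0,16.1,15.5],[0,14.2,17.2]], "twist": [-0.116,-0.116,-0.116,-0.116,-0.116]}}

```text
time: 9.15
tool_pos: [616.1, 98.5, 252.8]
eef_rot: [0.664, -0.244, 0.664, 0.244]
ft_force: [0.0, 0.1, -0.3]
gripper_width: 13.8
```

Call:
{"api": "servo_tool", "payload": {"slide": [[0,12.1,18.7],[0,9.9,20],[0,7.5,21],[0,5,21.7],[0,0,0]], "twist": [-0.116,-0.116,-0.116,-0.116,0]}}

```text
time: 9.57
tool_pos: [641.8, 189.3, 252.4]
eef_rot: [0.589, -0.391, 0.588, 0.393]
ft_force: [-0.5, 1.3, -0.6]
gripper_width: 13.8
```

```bash
python3 w.py w5; python3 plan.py 641.4 184 238 156.7 3 | sed 's/np.float64//g'
```

```text
9.57 [641.8 189.3 252.4] az_y 157.3 az_z 67.3 [-0.5  1.3 -0.6] 13.8 [-0.24  0.48 -0.12  1.48  0.06  1.18  0.81]
from [641.6 186.4 252.3] az 156.9 step 4.8
[[4.8, -0.2, -0.7], [4.8, -0.2, -0.7], [4.8, -0.2, -0.7]] [(0.001), (0.001), (0.001)]
```

View pics/w5.png

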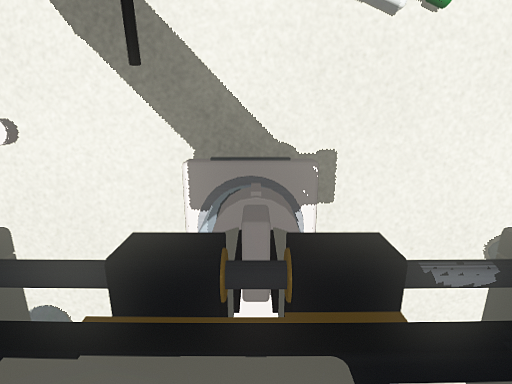

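Call:
{"api": "servo_tool", "payload": {"slide": [[6,0,-0.7],[6,0,-0.7],[5,0,-0.7],[3,0,0],[0,0,0]], "twist": [0,0,0,0,0], "newtons": 5}}

```text
time: 10.03
tool_pos: [640.6, 179.6, 231.4]
eef_rot: [0.59, -0.388, 0.592, 0.388]
ft_force: [-1.3, -0.5, -0.6]
gripper_width: 14.1
```

```bash
python3 w.py w6; python3 plan.py 641.4 184 228 156.7 3 | sed 's/np.float64//g'
```

```text
10.03 [640.6 179.6 231.4] az_y 156.5 az_z 66.5 [-1.3 -0.5 -0.6] 14.1 [-0.23  0.49 -0.11  1.51  0.06  1.14  0.8 ]
from [641. 180. 232.] az 156.6 step 1.9
[[1.3, 0.4, 1.3], [1.3, 0.4, 1.3], [1.3, 0.4, 1.3]] [(-0.001), (-0.001), (-0.001)]
```

View pics/w6.png

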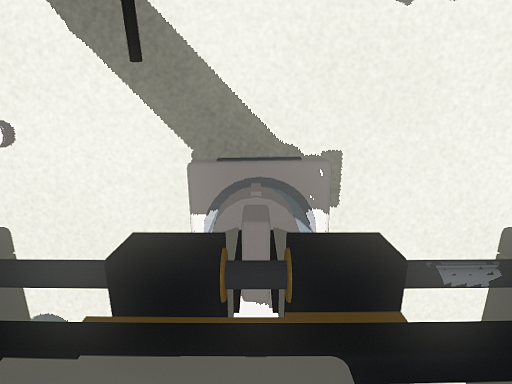

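Call:
{"api": "servo_tool", "payload": {"slide": [[0,0.5,2.2],[1,0.5,2],[2,0,0],[0,0,0]], "twist": [0,0,0,0]}}

```text
time: 10.42
tool_pos: [641.9, 185.6, 229.5]
eef_rot: [0.591, -0.388, 0.591, 0.389]
ft_force: [0.1, -0.5, -0.6]
gripper_width: 14.0
```

```bash
python3 - <<'E'
from h import *
from rig import sense
# lean-plane coordinates of TCP
s=sense();M=rot(s['eef_rot'])
o=np.array([652.4,179.2,169]);y=np.radians(156.7);dh=np.array([np.cos(y),np.sin(y),0]);lt=np.array([-dh[1],dh[0],0])
d=s['tool_pos']-o;print(s['tool_pos'].round(1),'d',d@dh,'lat',d@lt,'h',s['tool_pos'][2],s['ft_force'].round(2))
E
```

```text
[641.9 185.6 229.5] d 12.174631956024104 lat -1.7554764510407752 h 229.45475494088726 [ 0.14 -0.5  -0.65]
```

Call:
{"api": "servo_tool", "payload": {"slide": [[1,0,-1.2],[1.5,1,0],[1,2,0],[1,2,0],[0,0,0]], "twist": [0,0,0,0,0], "newtons": 4}}

```text
time: 10.83
tool_pos: [636.6, 186.1, 225.0]
eef_rot: [0.591, -0.388, 0.591, 0.388]
ft_force: [0.1, -1.1, 0.0]
gripper_width: 13.7
```

```bash
cat > lp.py <<'E'
from h import *
from rig import sense
def lp():
    s=sense();M=rot(s['eef_rot'])
    o=np.array([652.4,179.2,169]);y=np.radians(156.7);dh=np.array([np.cos(y),np.sin(y),0]);lt=np.array([-dh[1],dh[0],0])
    d=s['tool_pos']-o;f=s['ft_force'];print('t',round(s['time'],2),'d',(d@dh).round(2),'lat',(d@lt).round(2),'h',s['tool_pos'][2].round(2),'F d,lat,up',(f@dh).round(2),(f@lt).round(2),f[2].round(2),'az',np.degrees(np.arctan2(M[1,1],M[0,1])).round(1),'T',s['ft_torque'].round(2),round(s['gripper_width'],2))
if __name__=='__main__': lp()
E
python3 lp.py
```

```text
t 10.83 d 17.27 lat -0.09 h 224.97 F d,lat,up -0.48 0.96 0.04 az 156.6 T [-0.07 -0.12 -0.03] 13.71
```

Call:
{"api": "servo_tool", "payload": {"slide": [[2,2.6,0],[2,2.6,0],[2,2.6,0],[0,0,0]], "twist": [0,0,0,0]}}

```text
time: 11.17
tool_pos: [628.8, 189.7, 218.8]
eef_rot: [0.59, -0.388, 0.591, 0.389]
ft_force: [-1.4, 0.3, 0.5]
gripper_width: 13.8
```

```bash
python3 lp.py; python3 w.py w7; python3 - <<'E'
from h import *
from rig import eyes
p=eyes.snapshot('scene');pickle.dump(p,open('s7.pkl','wb'))
I=p['img'][130:210,270:350,::-1];cv2.imwrite('pics/s7.png',np.clip(cv2.resize(I,None,fx=7,fy=7,interpolation=cv2.INTER_CUBIC)*1.4,0,255).astype(np.uint8))
s,p=pickle.load(open('w7.pkl','rb'))
I=p['img'][150:310,180:340,::-1];cv2.imwrite('pics/w7z.png',cv2.resize(I,None,fx=4,fy=4))
E
```

```text
t 11.17 d 25.79 lat -0.32 h 218.82 F d,lat,up 1.36 0.29 0.51 az 156.7 T [ 0.01  0.21 -0.  ] 13.8
11.17 [628.8 189.7 218.8] az_y 156.7 az_z 66.7 [-1.4  0.3  0.5] 13.8 [-0.25  0.49 -0.12  1.55  0.06  1.11  0.78]
```

View pics/s7.png

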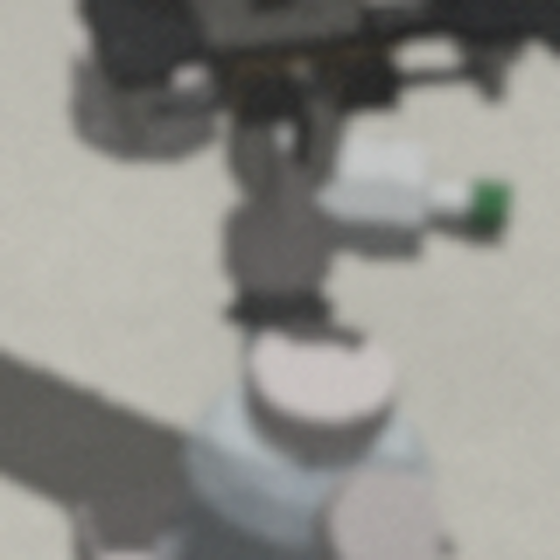

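View pics/w7z.png

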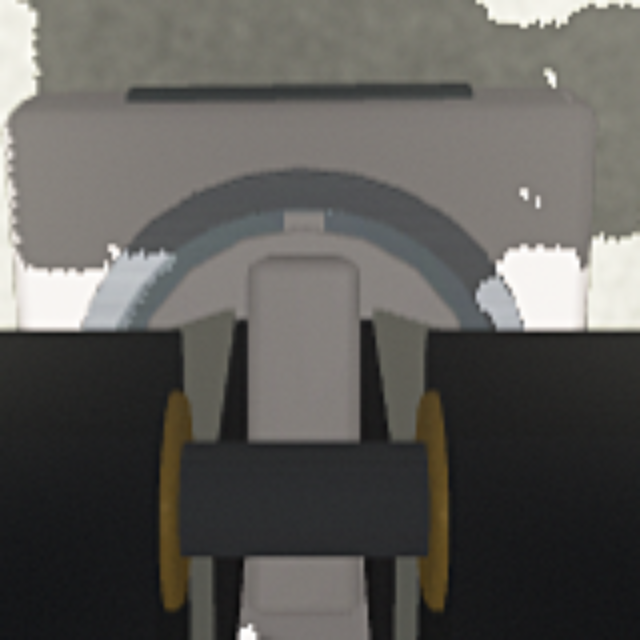

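Call:
{"api": "servo_tool", "payload": {"slide": [[1.7,1.5,0],[1.7,1.5,0],[1.7,1.4,0],[0,0,0]], "twist": [0,0,0,0]}}

```text
time: 11.6
tool_pos: [625.2, 191.3, 213.8]
eef_rot: [0.591, -0.388, 0.591, 0.389]
ft_force: [-1.2, 0.0, 3.1]
gripper_width: 13.9
```

```bash
python3 lp.py; python3 w.py w8; python3 - <<'E'
from h import *
s,p=pickle.load(open('w8.pkl','rb'))
I=p['img'][150:310,180:340,::-1];I=cv2.resize(I,None,fx=4,fy=4)
o=np.array([652.4,179.2,169]);t=np.radians(28);y=np.radians(-23.3);ex=np.array([np.cos(y),np.sin(y),0]);ez=np.array([0,0,1.])
a=-np.sin(t)*ex+np.cos(t)*ez;nx=np.cos(t)*ex+np.sin(t)*ez;ny=np.cross(a,nx)
def draw(zl,th,col):
  th=np.radians(th);xc=np.cos(th)*nx+np.sin(th)*ny;yc=np.cross(a,xc);b=o+(zl-5)*a
  X=[b+58*a+sx*22*xc+sy*7*yc for sx,sy in((1,1),(1,-1),(-1,-1),(-1,1),(1,1))]
  f=np.linspace(0,2*np.pi,60);Y=[b+28*a+26*(np.cos(u)*xc+np.sin(u)*yc) for u in f]
  for Q in (X,Y):
    q=((proj(p,np.array(Q),s)-[180,150]+.5)*4).astype(np.int32);cv2.polylines(I,[q.reshape(-1,1,2)],False,col,1)
draw(20.2,180,(0,0,255)); 
cv2.imwrite('pics/w8z.png',I)
E
```

```text
t 11.6 d 29.75 lat -0.37 h 213.84 F d,lat,up 1.12 0.47 3.05 az 156.7 T [0.07 0.42 0.02] 13.87
11.6 [625.2 191.3 213.8] az_y 156.7 az_z 66.7 [-1.2  0.   3.1] 13.9 [-0.25  0.49 -0.12  1.56  0.06  1.1   0.78]
```

View pics/w8z.png

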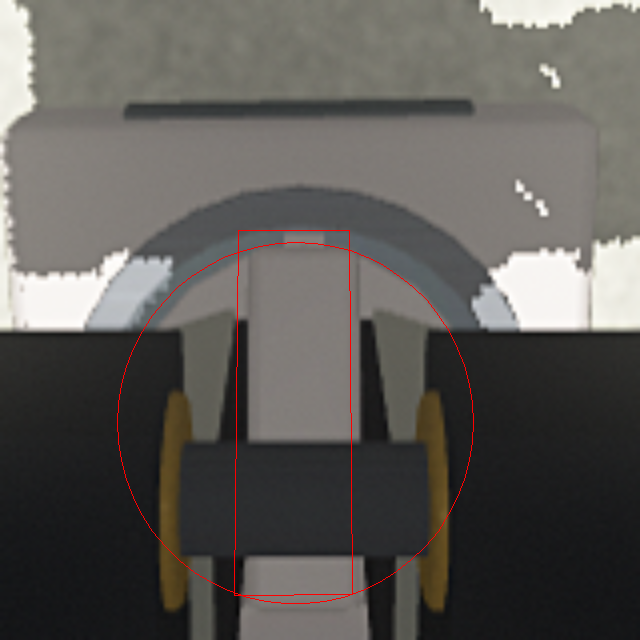

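```bash
cat > ov.py <<'E'
from h import *
def overlay(name,out,taus,dG=(0,0,12),azx=156.7,roll=0):
  s,p=pickle.load(open(name+'.pkl','rb'))
  I=p['img'][150:310,180:340,::-1];I=cv2.resize(I,None,fx=4,fy=4)
  cols=[(0,0,255),(0,255,0),(255,0,0),(0,255,255)]
  y=np.radians(azx);dh=np.array([np.cos(y),np.sin(y),0]);ez=np.array([0,0,1.]);yl=np.cross(ez,dh)
  for t,c in zip(taus,cols):
    tt=np.radians(t);a=np.sin(tt)*dh+np.cos(tt)*ez;xc=np.cos(tt)*dh-np.sin(tt)*ez
    G=s['tool_pos']+np.array(dG); b=G-49*a
    X=[b+58*a+sx*22*xc+sy*7*yl for sx,sy in((1,1),(1,-1),(-1,-1),(-1,1),(1,1))]
    f=np.linspace(-1.2,1.2,60);Y=[b+28*a+26*(np.cos(u)*xc+np.sin(u)*yl) for u in f]
    for Q in (X,Y):
      q=((proj(p,np.array(Q),s)-[180,150]+.5)*4);cv2.polylines(I,[q.astype(np.int32).reshape(-1,1,2)],False,c,1)
    q=(proj(p,np.array([X[0],X[2],Y[30]]),s)-[180,150]+.5)*4; print(t,q[:,1].round(1))
  cv2.imwrite(out,I)
if __name__=='__main__': 
  import sys; overlay(sys.argv[1],'pics/'+sys.argv[1]+'o.png',[float(v) for v in sys.argv[2:]])
E
python3 ov.py w8 28 22 16; python3 ov.py w6 0 8
```

```text
28.0 [234.2 598.6 245.2]
22.0 [239.2 603.7 228.2]
16.0 [246.5 606.5 212.5]
0.0 [276.3 603.1 178.7]
8.0 [259.5 606.7 194.1]
```

View pics/w8o.png

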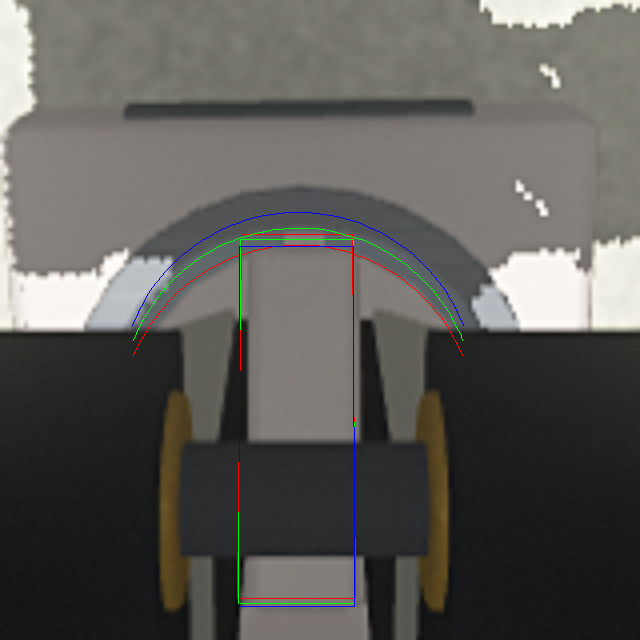

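View pics/w6o.png

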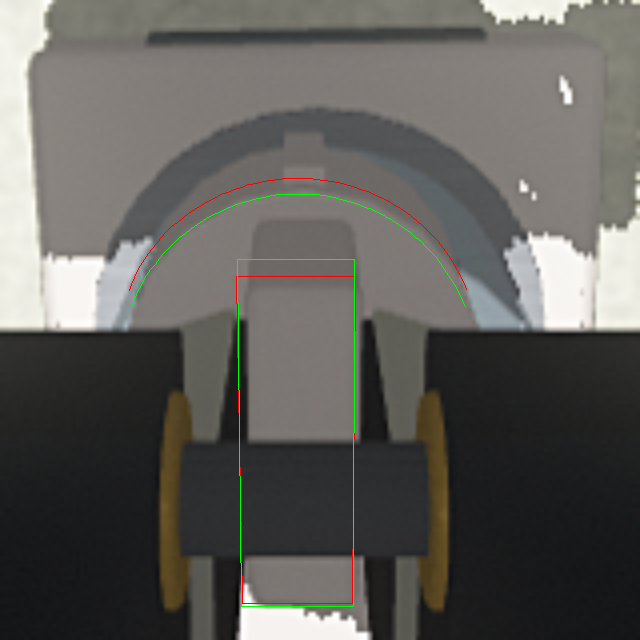

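Call:
{"api": "servo_tool", "payload": {"slide": [[0.8,1.5,0],[0.8,1.5,0],[0,0,0]], "twist": [0,0,0]}}

```text
time: 11.9
tool_pos: [623.0, 192.0, 212.2]
eef_rot: [0.591, -0.388, 0.591, 0.388]
ft_force: [-1.2, -0.6, 0.3]
gripper_width: 13.7
```

```bash
python3 lp.py; python3 w.py w9; python3 ov.py w9 28 22
```

```text
t 11.9 d 32.09 lat -0.13 h 212.19 F d,lat,up 0.84 1.02 0.28 az 156.6 T [0.06 0.11 0.01] 13.7
11.9 [623.  192.  212.2] az_y 156.6 az_z 66.6 [-1.2 -0.6  0.3] 13.7 [-0.25  0.49 -0.12  1.57  0.06  1.09  0.77]
28.0 [234.3 598.7 245.1]
22.0 [239.4 603.8 228.1]
```

View pics/w9o.png

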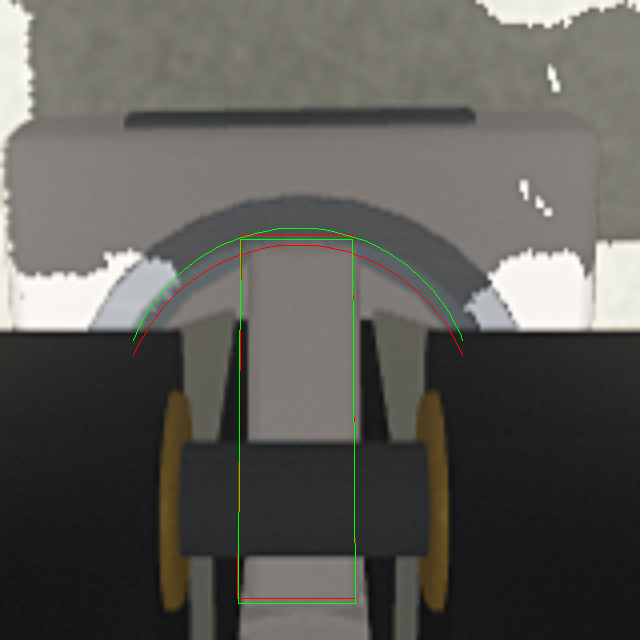

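Call:
{"api": "servo_tool", "payload": {"slide": [[1,-0.5,0],[1,-0.5,0],[0,0,0]], "twist": [0,0,0]}}

```text
time: 12.2
tool_pos: [623.7, 191.8, 210.6]
eef_rot: [0.591, -0.388, 0.591, 0.389]
ft_force: [-3.3, 0.9, 4.7]
gripper_width: 13.7
```

```bash
python3 lp.py
```

```text
t 12.2 d 31.3 lat -0.23 h 210.57 F d,lat,up 3.37 0.48 4.75 az 156.6 T [ 0.06  0.62 -0.05] 13.68
```

Call:
{"api": "servo_tool", "payload": {"slide": [[-0.4,0,0],[0,0,0],[0,0,0],[-0.3,0,0],[0,0,0]], "twist": [0,-0.05,-0.07,-0.08,-0.06], "newtons": 6}}

```text
time: 12.62
tool_pos: [623.1, 190.6, 210.5]
eef_rot: [0.534, -0.462, 0.536, 0.463]
ft_force: [-3.5, -2.2, 1.1]
gripper_width: 15.8
```

```bash
python3 lp.py; python3 w.py w10; python3 - <<'E'
from h import *
s,p=pickle.load(open('w10.pkl','rb'))
I=p['img'][150:310,180:340,::-1];cv2.imwrite('pics/w10z.png',cv2.resize(I,None,fx=4,fy=4))
E
```

```text
t 12.62 d 31.38 lat 1.15 h 210.53 F d,lat,up 2.32 3.38 1.12 az 171.7 T [-0.46  0.8  -0.1 ] 15.82
12.62 [623.1 190.6 210.5] az_y 171.7 az_z 81.7 [-3.5 -2.2  1.1] 15.8 [-0.21  0.49 -0.17  1.57  0.09  1.09  1.02]
```

View pics/w10z.png

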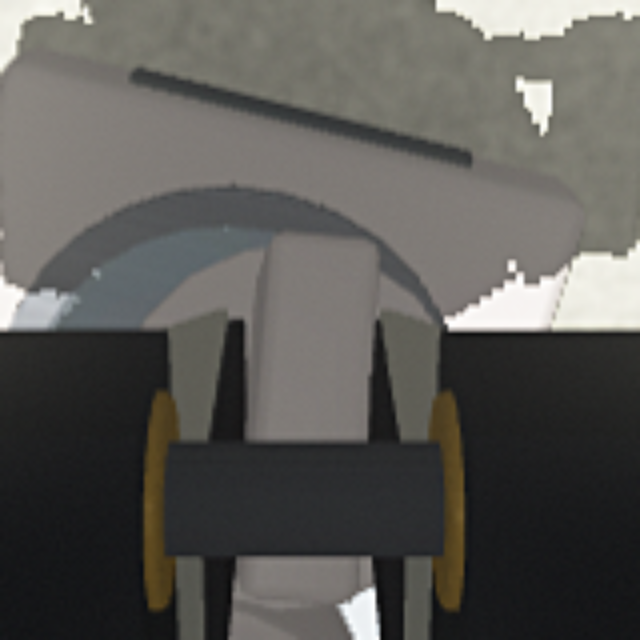

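Call:
{"api": "servo_tool", "payload": {"slide": [[0,0,0],[0,0,0],[0,0,0],[0,0,0]], "twist": [-0.06,-0.06,-0.06,0]}}

```text
time: 13.0
tool_pos: [624.4, 189.9, 210.9]
eef_rot: [-0.492, 0.508, -0.492, -0.507]
ft_force: [0.3, -3.2, 1.7]
gripper_width: 17.4
```

```bash
python3 lp.py
```

```text
t 13.0 d 29.94 lat 1.22 h 210.87 F d,lat,up -1.57 2.78 1.72 az -178.2 T [-0.63  0.09 -0.09] 17.39
```

```bash
cat > z.py <<'E'
import sys,subprocess
n=sys.argv[1]
subprocess.run(['python3','w.py',n])
from h import *
s,p=pickle.load(open(n+'.pkl','rb'))
I=p['img'][150:310,180:340,::-1];cv2.imwrite(f'pics/{n}z.png',cv2.resize(I,None,fx=4,fy=4))
E
python3 z.py w11
```

```text
13.0 [624.4 189.9 210.9] az_y -178.2 az_z 91.8 [ 0.3 -3.2  1.7] 17.4 [-0.19  0.49 -0.21  1.56  0.11  1.09  1.18]
```

View pics/w11z.png

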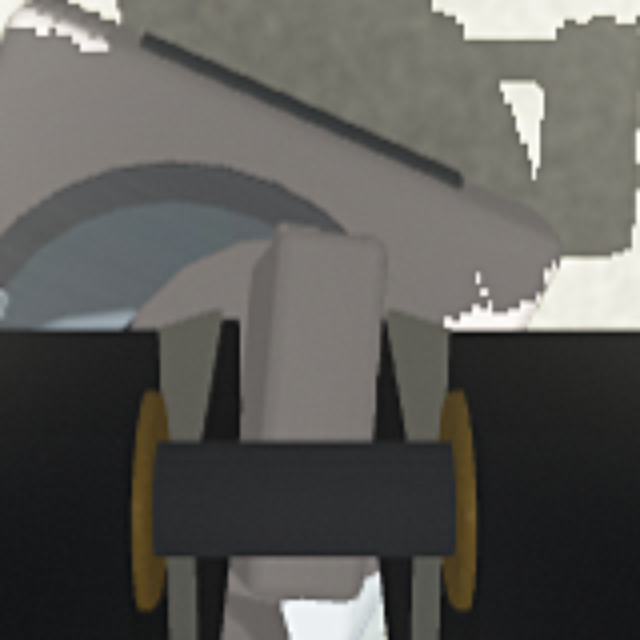

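Call:
{"api": "servo_tool", "payload": {"slide": [[0.3,0,0],[0.3,0,0],[0.3,0,0],[0,0,0]], "twist": [-0.05,-0.05,-0.04,0]}}

```text
time: 13.38
tool_pos: [624.9, 189.8, 210.1]
eef_rot: [-0.456, 0.541, -0.456, -0.54]
ft_force: [0.7, -3.8, -0.3]
gripper_width: 18.2
```

```bash
python3 lp.py; python3 z.py w12
```

```text
t 13.38 d 29.41 lat 1.15 h 210.1 F d,lat,up -2.1 3.19 -0.26 az -170.3 T [-1.03 -0.19 -0.09] 18.19
13.38 [624.9 189.8 210.1] az_y -170.3 az_z 99.7 [ 0.7 -3.8 -0.3] 18.2 [-0.17  0.5  -0.24  1.56  0.13  1.09  1.31]
```

View pics/w12z.png

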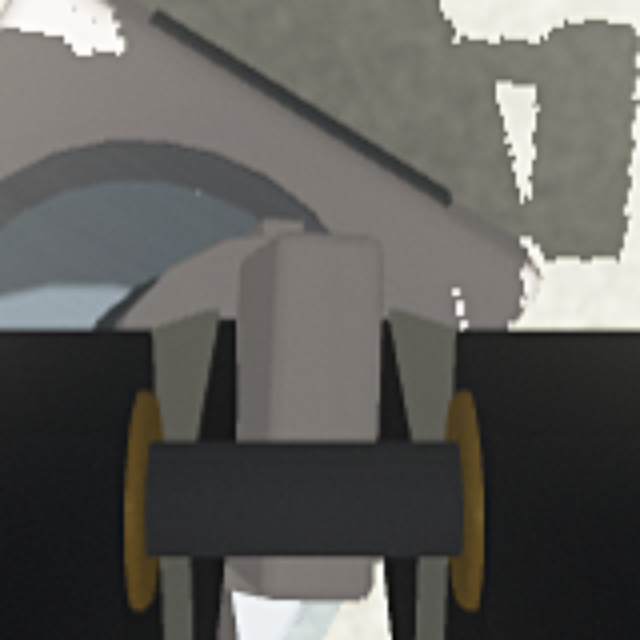

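Call:
{"api": "servo_tool", "payload": {"slide": [[1.8,-0.8,-0.5],[1.8,-0.8,-0.5],[1.8,-0.8,-0.5],[0,0,0]], "twist": [0,0,0,0]}}

```text
time: 13.77
tool_pos: [627.1, 190.4, 204.7]
eef_rot: [-0.456, 0.541, -0.455, -0.541]
ft_force: [1.6, -3.1, 0.9]
gripper_width: 19.2
```

```bash
python3 lp.py; python3 z.py w13
```

```text
t 13.77 d 27.68 lat -0.31 h 204.69 F d,lat,up -2.73 2.2 0.86 az -170.2 T [-0.96 -0.48 -0.07] 19.16
13.77 [627.1 190.4 204.7] az_y -170.2 az_z 99.8 [ 1.6 -3.1  0.9] 19.2 [-0.17  0.51 -0.24  1.56  0.13  1.09  1.31]
```

View pics/w13z.png

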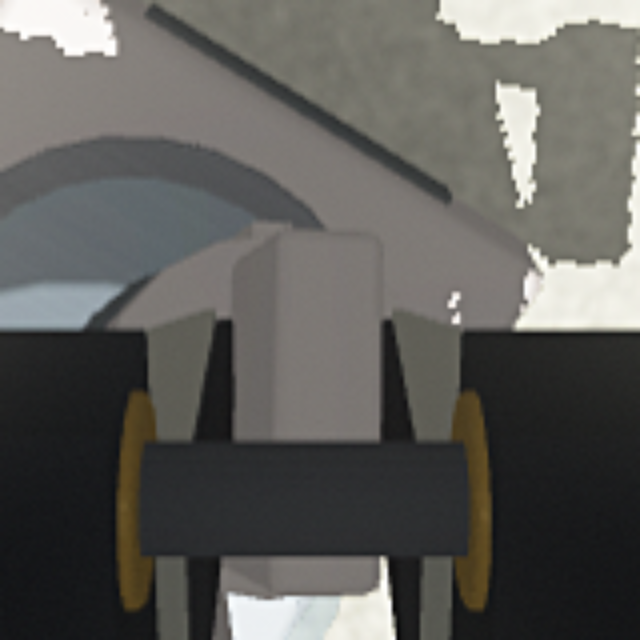

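Call:
{"api": "servo_tool", "payload": {"slide": [[1.5,-0.7,-0.4],[1,-0.5,-0.3],[0,0,0]], "twist": [0,0,0]}}

```text
time: 14.07
tool_pos: [628.0, 190.9, 203.4]
eef_rot: [0.455, -0.541, 0.455, 0.541]
ft_force: [-0.7, -3.9, 6.8]
gripper_width: 19.7
```

```bash
python3 lp.py; python3 z.py w14
```

```text
t 14.07 d 27.04 lat -1.13 h 203.38 F d,lat,up -0.89 3.91 6.84 az -170.1 T [-0.85  0.25 -0.06] 19.73
14.07 [628.  190.9 203.4] az_y -170.1 az_z 99.9 [-0.7 -3.9  6.8] 19.7 [-0.17  0.51 -0.24  1.56  0.13  1.08  1.31]
```

View pics/w14z.png

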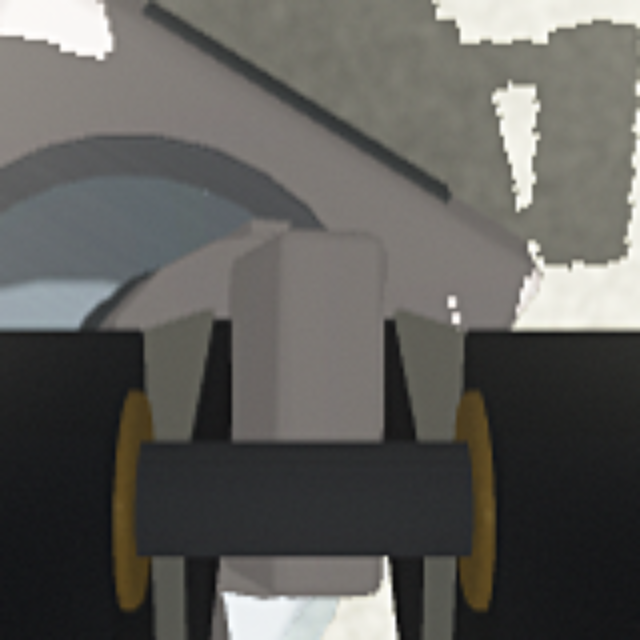

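Call:
{"api": "servo_tool", "payload": {"slide": [[-0.6,0,0.5],[0.2,-0.2,0.5],[0.3,-0.2,0],[0.3,-0.2,0],[0.3,-0.2,0]], "twist": [0.08,0.11,0.11,0.11,0.11]}}

```text
time: 14.53
tool_pos: [628.7, 191.6, 202.0]
eef_rot: [0.58, -0.404, 0.58, 0.405]
ft_force: [1.2, -4.2, 1.7]
gripper_width: 14.9
```

```bash
python3 lp.py; python3 z.py w15
```

```text
t 14.53 d 26.69 lat -1.97 h 201.96 F d,lat,up -2.79 3.35 1.71 az 159.8 T [-0.88 -0.25 -0.01] 14.85
14.53 [628.7 191.6 202. ] az_y 159.8 az_z 69.8 [ 1.2 -4.2  1.7] 14.9 [-0.25  0.5  -0.13  1.56  0.07  1.08  0.83]
```

View pics/w15z.png

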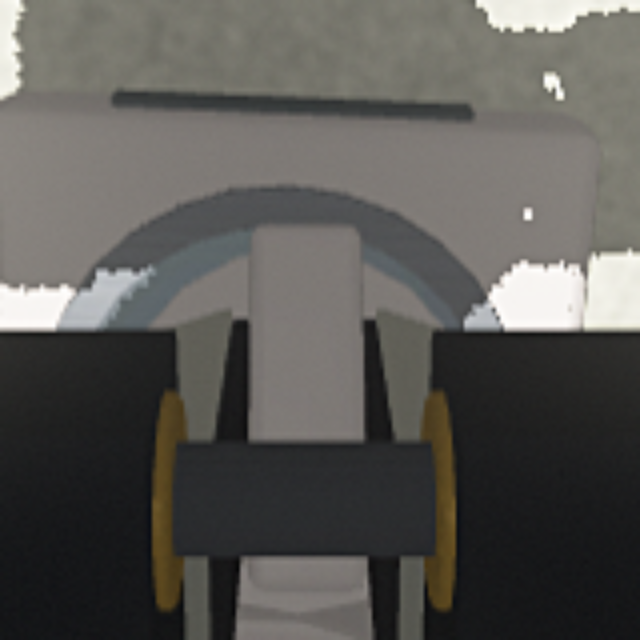

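Call:
{"api": "servo_tool", "payload": {"slide": [[0.2,-0.3,-0.8],[0.2,-0.2,-0.5],[0.2,-0.2,0],[0.2,-0.1,0],[0.2,-0.1,0]], "twist": [0.11,0.11,0.11,0.11,0.11]}}

```text
time: 15.0
tool_pos: [628.6, 192.4, 201.2]
eef_rot: [0.668, -0.232, 0.667, 0.234]
ft_force: [0.3, 0.9, 3.0]
gripper_width: 19.5
```

```bash
python3 lp.py; python3 z.py w16
```

```text
t 15.0 d 27.07 lat -2.77 h 201.21 F d,lat,up 0.08 -0.9 2.95 az 128.5 T [ 0.27 -0.07  0.24] 19.53
15.0 [628.6 192.4 201.2] az_y 128.5 az_z 38.5 [0.3 0.9 3. ] 19.5 [-0.33  0.5  -0.01  1.57  0.    1.07  0.33]
```

View pics/w16z.png

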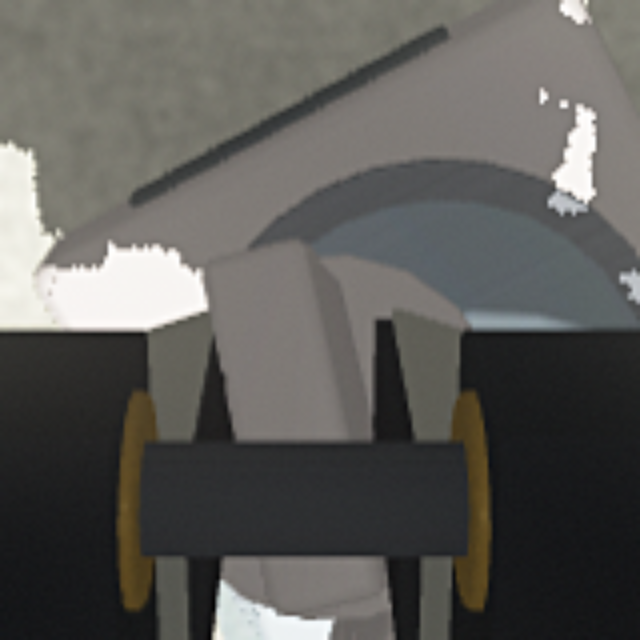

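Call:
{"api": "servo_tool", "payload": {"slide": [[0,0,0],[-4.5,1.8,-1.7],[-4.5,1.8,-1.7],[0,0,0]], "twist": [0,0,0,0], "jaw": 30, "newtons": 30}}

```text
time: 15.38
tool_pos: [623.6, 190.8, 210.8]
eef_rot: [0.667, -0.234, 0.667, 0.235]
ft_force: [0.7, -0.1, -0.5]
gripper_width: 29.8
```

```bash
python3 lp.py; python3 z.py w17
```

```text
t 15.38 d 31.06 lat 0.76 h 210.77 F d,lat,up -0.7 -0.2 -0.52 az 128.7 T [-0.05 -0.01  0.03] 29.78
15.38 [623.6 190.8 210.8] az_y 128.7 az_z 38.7 [ 0.7 -0.1 -0.5] 29.8 [-0.33  0.48 -0.01  1.57  0.01  1.08  0.33]
```

View pics/w17z.png

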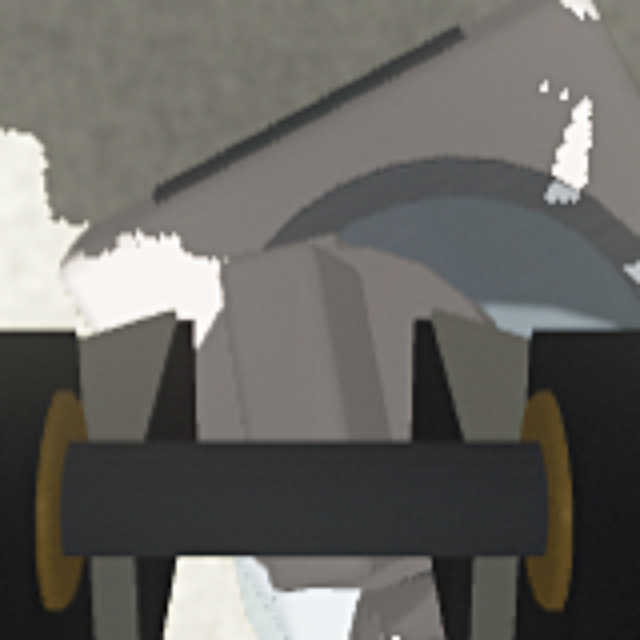

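Call:
{"api": "servo_tool", "payload": {"slide": [[0,0,0],[0,0,0],[0,0,0],[0,0,0],[0,0,0]], "twist": [0.06,0.08,0.1,0.1,0.1], "jaw": 19, "newtons": 20}}

```text
time: 15.85
tool_pos: [625.4, 190.7, 210.3]
eef_rot: [0.704, -0.081, 0.701, 0.081]
ft_force: [5.7, 2.6, -1.6]
gripper_width: 18.8
```

```bash
python3 lp.py; python3 z.py w18
```

```text
t 15.85 d 29.38 lat 0.08 h 210.31 F d,lat,up -4.27 -4.62 -1.64 az 103.1 T [ 0.33 -1.    0.15] 18.84
15.85 [625.4 190.7 210.3] az_y 103.1 az_z 13.1 [ 5.7  2.6 -1.6] 18.8 [-0.4   0.49  0.08  1.57 -0.04  1.08 -0.07]
```

View pics/w18z.png

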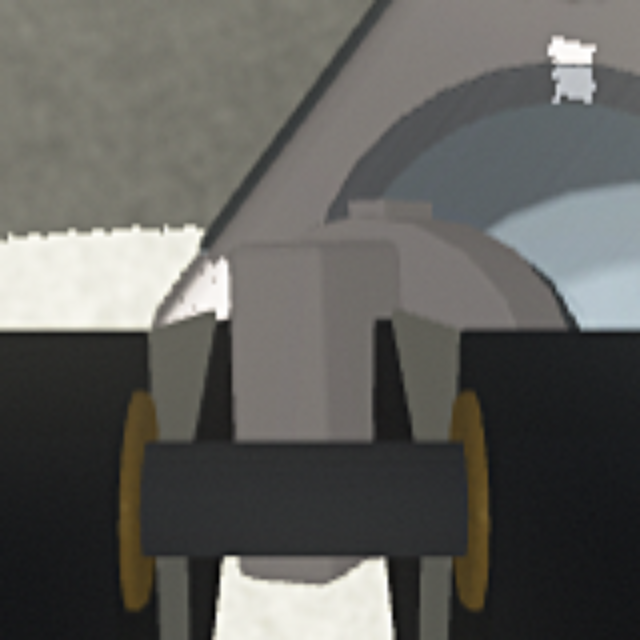

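Call:
{"api": "servo_tool", "payload": {"slide": [[0.8,0,0],[0.8,0,0],[0.4,0,0],[0,0,0]], "twist": [0.06,0.06,0.06,0.06]}}

```text
time: 16.23
tool_pos: [625.9, 191.5, 209.1]
eef_rot: [0.709, 0.003, 0.705, -0.001]
ft_force: [5.6, 2.7, -1.0]
gripper_width: 19.0
```

```bash
python3 lp.py; python3 z.py w19
```

```text
t 16.23 d 29.17 lat -0.8 h 209.1 F d,lat,up -4.08 -4.68 -0.96 az 89.7 T [ 0.6  -1.25  0.48] 18.98
16.23 [625.9 191.5 209.1] az_y 89.7 az_z -0.3 [ 5.6  2.7 -1. ] 19.0 [-0.43  0.49  0.13  1.58 -0.07  1.08 -0.29]
```

View pics/w19z.png

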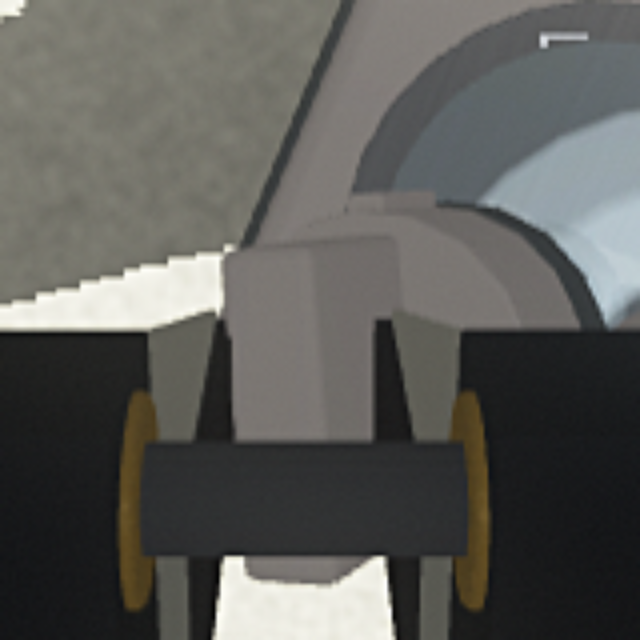

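Call:
{"api": "servo_tool", "payload": {"slide": [[0,0,0],[0,0,0],[0,0,0]], "twist": [0.05,0.05,0]}}

```text
time: 16.53
tool_pos: [626.4, 192.4, 209.3]
eef_rot: [0.708, 0.038, 0.704, -0.035]
ft_force: [5.7, 3.7, -0.4]
gripper_width: 20.0
```

```bash
python3 lp.py; python3 z.py w20
```

```text
t 16.53 d 29.06 lat -1.81 h 209.28 F d,lat,up -3.77 -5.7 -0.41 az 84.1 T [ 0.67 -1.42  0.53] 19.95
16.53 [626.4 192.4 209.3] az_y 84.1 az_z -5.9 [ 5.7  3.7 -0.4] 20.0 [-0.45  0.49  0.15  1.58 -0.08  1.08 -0.38]
```

View pics/w20z.png

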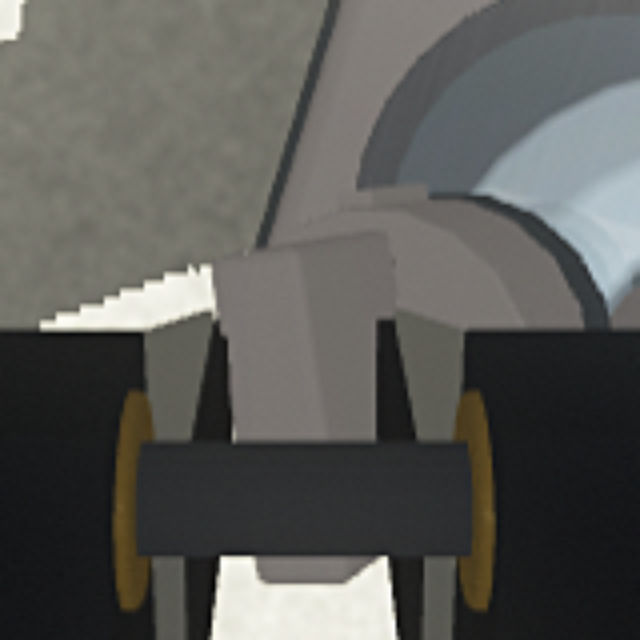

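Call:
{"api": "servo_tool", "payload": {"slide": [[0,0,0],[0,0,0],[-4,1,0],[-15,5,0],[-20,5,0]], "twist": [-0.05,-0.05,0,0,0], "jaw": 60}}

```text
time: 17.0
tool_pos: [622.5, 200.2, 245.4]
eef_rot: [0.705, 0.002, 0.709, -0.003]
ft_force: [0.1, -0.1, 0.1]
gripper_width: 48.4
```

Call:
{"api": "servo_tool", "payload": {"slide": [[-20,0,0],[-10,0,0],[0,0,0]], "twist": [-0.1,-0.1,0], "jaw": 90}}

```text
time: 17.25
tool_pos: [625.4, 201.7, 280.3]
eef_rot: [0.705, -0.069, 0.702, 0.07]
ft_force: [-0.4, 0.4, 0.5]
gripper_width: 68.4
```

```bash
python3 lp.py; python3 z.py w21
```

```text
t 17.25 d 33.69 lat -9.95 h 280.33 F d,lat,up 0.53 -0.21 0.46 az 101.3 T [-0.02 -0.02  0.01] 68.43
17.25 [625.4 201.7 280.3] az_y 101.3 az_z 11.3 [-0.4  0.4  0.5] 68.4 [-0.42  0.43  0.09  1.49 -0.04  1.22 -0.12]
```

View pics/w21.png

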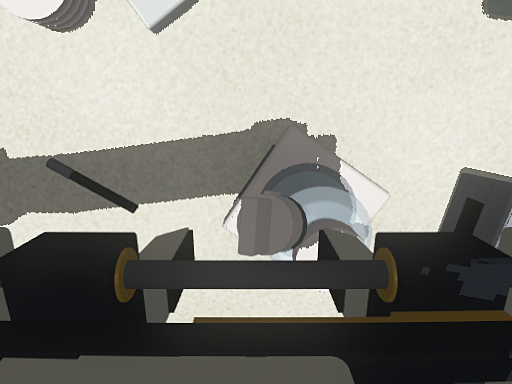

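Call:
{"api": "servo_tool", "payload": {"slide": [[0,-30,0],[0,-25,0],[0,0,0],[0,0,0]], "twist": [0,0,0,0]}}

```text
time: 17.63
tool_pos: [634.3, 144.0, 275.5]
eef_rot: [0.703, -0.066, 0.705, 0.065]
ft_force: [0.1, 0.1, 0.1]
gripper_width: 89.9
```

```bash
python3 w.py w22; cat > fin.py <<'E'
import sys
from h import *
n=sys.argv[1]
s,p=pickle.load(open(n+'.pkl','rb'))
o=np.array([652.4,179.2,169]);t=np.radians(28);y=np.radians(-23.3);ex=np.array([np.cos(y),np.sin(y),0]);ez=np.array([0,0,1.])
a=-np.sin(t)*ex+np.cos(t)*ez;nx=np.cos(t)*ex+np.sin(t)*ez;ny=np.cross(a,nx)
c=proj(p,o+40*a,s)[0];x0,y0=int(c[0])-50,max(0,int(c[1])-45)
I=cv2.resize(p['img'][y0:y0+90,x0:x0+100,::-1],None,fx=6,fy=6,interpolation=cv2.INTER_CUBIC).astype(float)
I=np.clip((I-40)*1.5,0,255).astype(np.uint8);J=I.copy()
def draw(zl,th,col,off):
  th=np.radians(th);xc=np.cos(th)*nx+np.sin(th)*ny;yc=np.cross(a,xc);b=o+off+(zl-5)*a
  X=[b+58*a+sx*22*xc+sy*7*yc for sx,sy in((1,1),(1,-1),(-1,-1),(-1,1),(1,1))]
  X2=[b+28*a+sx*22*xc+sy*7*yc for sx,sy in((1,1),(1,-1),(-1,-1),(-1,1),(1,1))]
  f=np.linspace(0,2*np.pi,60);Y=[b+28*a+26*(np.cos(u)*xc+np.sin(u)*yc) for u in f]
  Z=[b+28*a+26*xc,b+27*a+29*xc,b+29*xc]
  F=[o+off+26.5*(np.cos(u)*xc+np.sin(u)*yc) for u in f]
  for Q in (X,X2,Y,Z,F):
    q=((proj(p,np.array(Q),s)-[x0,y0]+.5)*6).astype(np.int32);cv2.polylines(J,[q.reshape(-1,1,2)],False,col,1)
off=np.array([float(v) for v in sys.argv[2:5]]) if len(sys.argv)>4 else np.zeros(3)
draw(7.75,120,(0,0,255),off)
cv2.imwrite(f'pics/{n}f.png',np.hstack([I,J])[:, :] if False else J);cv2.imwrite(f'pics/{n}r.png',I)
E
python3 fin.py w22
```

```text
17.63 [634.3 144.  275.5] az_y 100.6 az_z 10.6 [0.1 0.1 0.1] 89.9 [-0.35  0.43  0.11  1.51 -0.05  1.21 -0.04]
```

View pics/w22f.png

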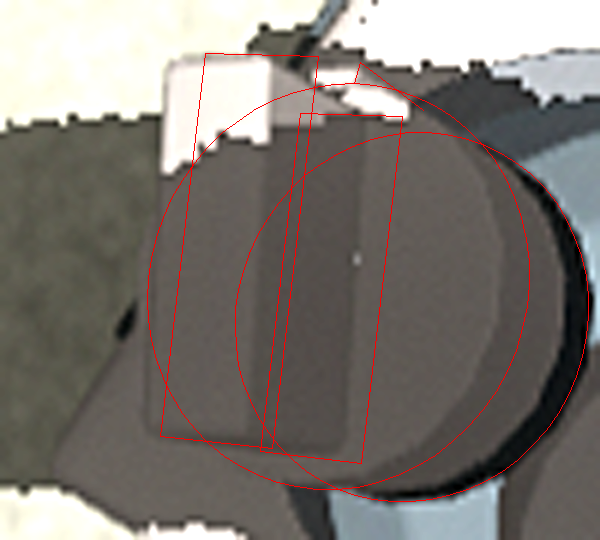

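View pics/w22r.png

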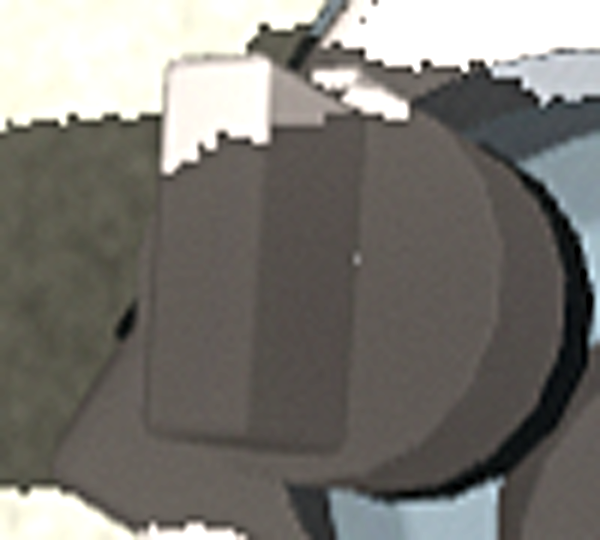

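```bash
cat > fit.py <<'E'
from h import *
from scipy.optimize import least_squares
def fit(n,x0,y0,feat,z=6,oo=(652.4,179.2,169),yaw=-23.3):
  s,p=pickle.load(open(n+'.pkl','rb'))
  o=np.array(oo);t=np.radians(28);y=np.radians(yaw);ex=np.array([np.cos(y),np.sin(y),0]);ez=np.array([0,0,1.])
  a=-np.sin(t)*ex+np.cos(t)*ez;nx=np.cos(t)*ex+np.sin(t)*ez;ny=np.cross(a,nx);N=np.c_[nx,ny,a]
  f=np.linspace(0,2*np.pi,180)
  def Z(X): return (proj(p,X,s)-[x0,y0]+.5)*z
  def res(v,full=False):
    Rm=R.from_rotvec(v[3:]).as_matrix()@R.from_euler('z',120,degrees=True).as_matrix()  # in neck frame
    cap=lambda q:(o+ N@v[:3] )+ (np.atleast_2d(q)@Rm.T)@N.T   # q relative to lug-plane centre
    r=[]
    for k,u in feat.items():
      if k[0]=='w':
        q=[22*int(k[1:3]),7*int(k[3:5]),53 if k[5]=='t' else 23]; r+=list(Z(cap(q))[0]-u)
      else:
        zz={'s':23,'r':-5,'f':None}[k[0]]
        if zz is None: P=Z(o+np.c_[26.5*np.cos(f),26.5*np.sin(f),0*f]@N.T)
        else: P=Z(cap(np.c_[26*np.cos(f),26*np.sin(f),zz+0*f]))
        r.append({'R':P[:,0].max(),'L':P[:,0].min(),'B':P[:,1].max(),'T':P[:,1].min()}[k[1]]-u)
    return np.array(r)
  F=lambda v:np.r_[res(v)/3, (v[:3]-[0,0,9])/[5,5,6], v[3:]/.4]
  S=least_squares(F,np.r_[0,0,8,0,0,0.]);v=S.x
  Rm=R.from_rotvec(v[3:]).as_matrix()
  Rf=Rm@R.from_euler('z',120,degrees=True).as_matrix()
  print('C',v[:3].round(2),'tilt deg',np.degrees(np.arccos(Rm[2,2])).round(1),'axis xy',Rm[:2,2].round(3),'lugang',np.degrees(np.arctan2(Rf[1,0],Rf[0,0])).round(1)-120)
  print(dict(zip(range(99),res(v).round(1))))
E
python3 - <<'E'
from fit import *
n='w22';s,p=pickle.load(open(n+'.pkl','rb'))
o=np.array([652.4,179.2,169]);a=np.array([-.4312,.1857,.8829]);c=proj(p,o+40*a,s)[0];x0,y0=int(c[0])-50,max(0,int(c[1])-45)
feat={'w+1+1t':(165,60),'w+1-1t':(270,58),'w-1+1t':(147,435),'w-1-1t':(246,445),'w+1-1b':(365,113),'w-1-1b':(343,452),'sR':501,'rR':566,'rB':492}
fit(n,x0,y0,feat)
for fl in ({'fR':0,'fB':0},): pass
E
```

```text
C [-3.23 -0.88  4.94] tilt deg 2.6 axis xy [-0.029 -0.034] lugang 3.200000000000003
{0: np.float64(-1.7), 1: np.float64(2.3), 2: np.float64(1.5), 3: np.float64(-1.4), 4: np.float64(-6.3), 5: np.float64(1.9), 6: np.float64(2.1), 7: np.float64(-3.2), 8: np.float64(3.8), 9: np.float64(-0.2), 10: np.float64(4.8), 11: np.float64(2.6), 12: np.float64(-0.6), 13: np.float64(-3.5), 14: np.float64(-2.1)}
```

```bash
python3 plan.py 630.8 188.5 260 97 3 | sed 's/np.float64//g'
```

```text
from [633.9 146.4 275.6] az 100.8 step 15.0
[[5.2, 14.0, 1.6], [5.2, 14.0, 1.3], [5.2, 14.1, 1.0]] [(0.022), (0.022), (0.022)]
```

Call:
{"api": "servo_tool", "payload": {"slide": [[4,14,1.6],[4,14,1.3],[4,14,1],[0,0,0],[0,0,0]], "twist": [0.022,0.022,0.022,0,0], "jaw": 46}}

```text
time: 18.1
tool_pos: [630.0, 191.4, 263.9]
eef_rot: [0.705, -0.046, 0.706, 0.046]
ft_force: [-0.1, 0.6, 0.9]
gripper_width: 61.2
```

```bash
python3 lp.py; python3 plan.py 630.8 188.5 209.5 97 4 | sed 's/np.float64//g'
```

```text
t 18.1 d 25.38 lat -2.4 h 263.86 F d,lat,up 0.38 -0.54 0.92 az 97.5 T [-0.15  0.01 -0.02] 61.16
from [630.  191.4 263.9] az 97.5 step 13.6
[[13.6, -0.8, 0.1], [13.6, -0.8, 0.1], [13.6, -0.8, 0.1], [13.6, -0.8, 0.1]] [(0.002), (0.002), (0.002), (0.002)]
```

Call:
{"api": "servo_tool", "payload": {"slide": [[13,-0.8,0.2],[13,-0.8,0.2],[14,-0.8,0.2],[14,-0.5,0.2],[0,0,0]], "twist": [0,0,0,0,0]}}

```text
time: 18.52
tool_pos: [631.9, 184.5, 207.6]
eef_rot: [0.705, -0.045, 0.707, 0.044]
ft_force: [0.7, 0.5, 0.4]
gripper_width: 46.5
```

```bash
python3 lp.py; python3 z.py w23
```

```text
t 18.52 d 20.89 lat 3.26 h 207.64 F d,lat,up -0.5 -0.73 0.39 az 97.2 T [-0.14 -0.01 -0.02] 46.47
18.52 [631.9 184.5 207.6] az_y 97.2 az_z 7.2 [0.7 0.5 0.4] 46.5 [-0.4   0.5   0.11  1.56 -0.06  1.09 -0.16]
```

View pics/w23z.png

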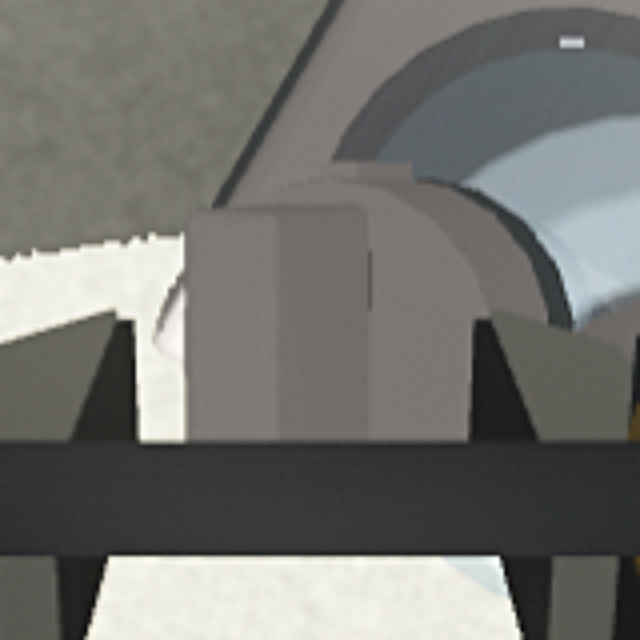

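Call:
{"api": "servo_tool", "payload": {"slide": [[-1,2,0],[0,1.8,0],[0,0,0],[0,0,0],[0,0,0]], "twist": [0,0,0,0,0], "jaw": 20, "newtons": 15}}

```text
time: 18.98
tool_pos: [630.8, 190.9, 212.2]
eef_rot: [0.705, -0.045, 0.706, 0.045]
ft_force: [-4.7, 0.6, 2.5]
gripper_width: 21.2
```

```bash
python3 lp.py; python3 z.py w24
```

```text
t 18.98 d 24.44 lat -2.2 h 212.2 F d,lat,up 4.53 1.33 2.45 az 97.3 T [ 0.09  1.12 -0.  ] 21.15
18.98 [630.8 190.9 212.2] az_y 97.3 az_z 7.3 [-4.7  0.6  2.5] 21.2 [-0.41  0.5   0.11  1.55 -0.06  1.1  -0.16]
```

View pics/w24z.png

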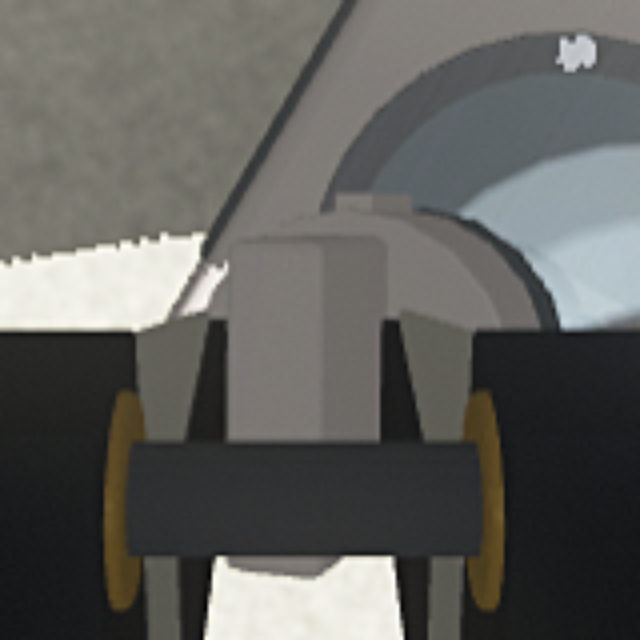

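Call:
{"api": "servo_tool", "payload": {"slide": [[0.5,-1,0],[0,0,0],[0,0,0],[0,0,0],[0,0,0]], "twist": [0.04,0.05,0.05,0.05,0]}}

```text
time: 19.45
tool_pos: [630.8, 189.7, 211.4]
eef_rot: [0.706, 0.023, 0.708, -0.022]
ft_force: [-6.0, 0.5, 3.2]
gripper_width: 20.1
```

```bash
python3 lp.py; python3 z.py w25
```

```text
t 19.45 d 23.99 lat -1.15 h 211.43 F d,lat,up 5.71 1.87 3.24 az 86.4 T [0.01 1.26 0.14] 20.12
19.45 [630.8 189.7 211.4] az_y 86.4 az_z -3.6 [-6.   0.5  3.2] 20.1 [-0.44  0.5   0.15  1.56 -0.08  1.1  -0.33]
```

View pics/w25z.png

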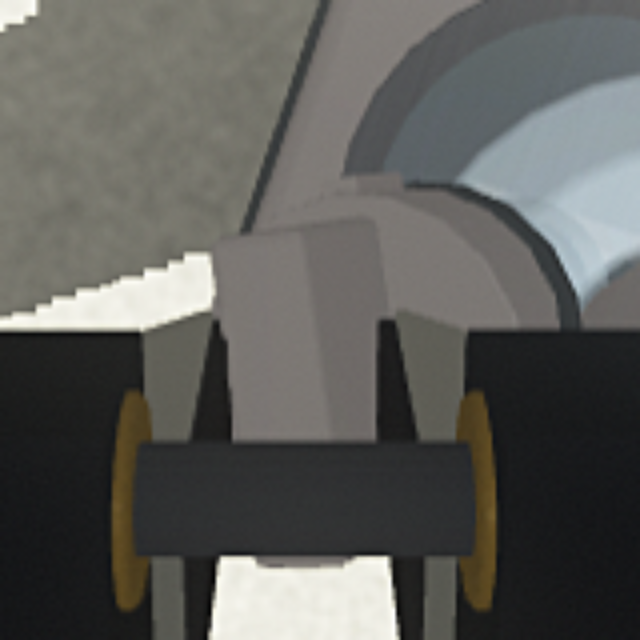

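Call:
{"api": "servo_tool", "payload": {"slide": [[0,0,0],[0,0,0],[0,0,0],[0,0,0]], "twist": [0.06,0.06,0.04,0]}}

```text
time: 19.83
tool_pos: [631.4, 189.5, 211.7]
eef_rot: [0.702, 0.078, 0.703, -0.078]
ft_force: [-5.6, -0.4, 3.8]
gripper_width: 21.1
```

```bash
python3 lp.py; python3 z.py w26
```

```text
t 19.83 d 23.4 lat -1.19 h 211.7 F d,lat,up 4.95 2.58 3.76 az 77.3 T [-0.08  1.13  0.61] 21.06
19.83 [631.4 189.5 211.7] az_y 77.3 az_z -12.7 [-5.6 -0.4  3.8] 21.1 [-0.46  0.5   0.18  1.56 -0.1   1.1  -0.48]
```

View pics/w26z.png

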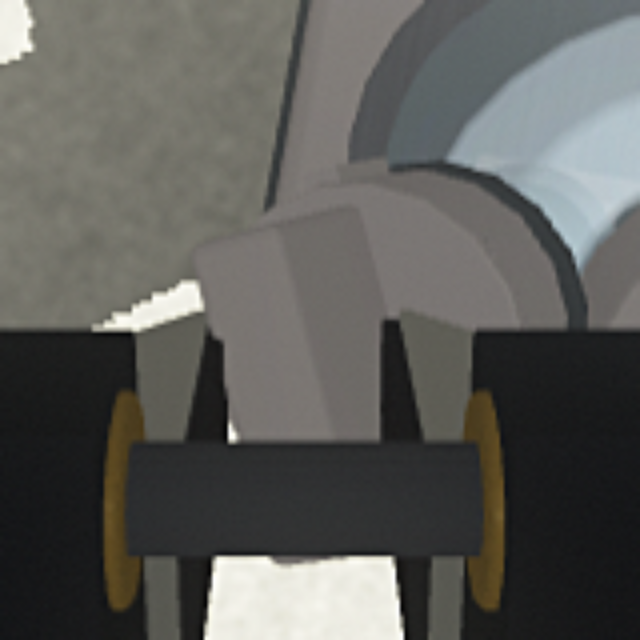

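Call:
{"api": "servo_tool", "payload": {"slide": [[0,0,0],[0,0,0],[0,0,0],[0,0,0],[-5,0,0]], "twist": [-0.05,-0.05,0,0,0], "jaw": 50}}

```text
time: 20.3
tool_pos: [631.9, 188.7, 215.5]
eef_rot: [0.705, 0.044, 0.706, -0.044]
ft_force: [-0.3, 1.2, -1.4]
gripper_width: 48.0
```

Call:
{"api": "servo_tool", "payload": {"slide": [[-15,-5,0],[-20,-10,0],[-20,-20,0],[-10,-20,0],[0,0,0]], "twist": [-0.1,-0.1,-0.1,0,0], "jaw": 70}}

```text
time: 20.72
tool_pos: [639.4, 128.7, 285.5]
eef_rot: [0.707, -0.061, 0.702, 0.059]
ft_force: [1.7, -1.6, 0.6]
gripper_width: 69.9
```

Call:
{"api": "servo_tool", "payload": {"slide": [[0,0,0],[0,0,0]], "twist": [0,0]}}

```text
time: 20.88
tool_pos: [636.0, 135.3, 281.2]
eef_rot: [0.704, -0.062, 0.704, 0.063]
ft_force: [-0.8, 0.0, -0.5]
gripper_width: 70.3
```

```bash
python3 lp.py; python3 w.py w27; python3 fin.py w27
```

```text
t 20.88 d -2.34 lat 46.79 h 281.16 F d,lat,up 0.7 0.29 -0.47 az 100.1 T [ 0.    0.04 -0.06] 70.3
20.88 [636.  135.3 281.2] az_y 100.1 az_z 10.1 [-0.8  0.  -0.5] 70.3 [-0.34  0.42  0.12  1.5  -0.05  1.22 -0.03]
```

View pics/w27f.png

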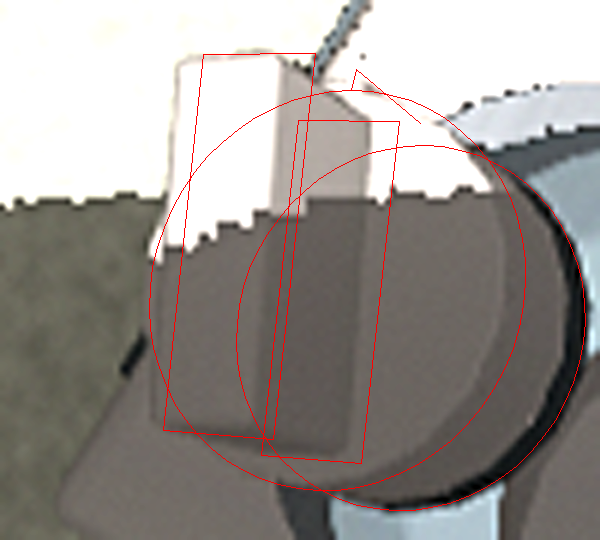

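View pics/w27r.png

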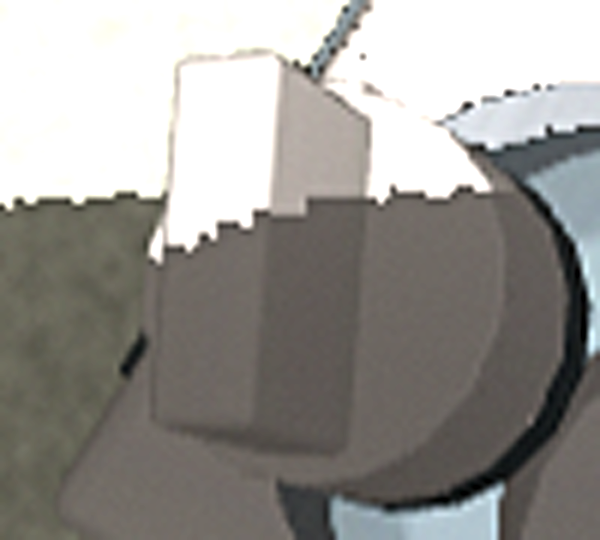

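```bash
python3 - <<'E'
from fit import *
n='w27';s,p=pickle.load(open(n+'.pkl','rb'))
o=np.array([652.4,179.2,169]);a=np.array([-.4312,.1857,.8829]);c=proj(p,o+40*a,s)[0];x0,y0=int(c[0])-50,max(0,int(c[1])-45)
feat={'w+1+1t':(177,58),'w+1-1t':(281,53),'w-1+1t':(151,428),'w-1-1t':(250,437),'w+1-1b':(372,122),'w-1-1b':(347,456),'sR':507,'rR':566}
fit(n,x0,y0,feat)
N=None
t=np.radians(28);y=np.radians(-23.3);ex=np.array([np.cos(y),np.sin(y),0]);ez=np.array([0,0,1.])
aa=-np.sin(t)*ex+np.cos(t)*ez;nx=np.cos(t)*ex+np.sin(t)*ez;ny=np.cross(aa,nx);f=np.linspace(0,2*np.pi,200)
P=(proj(p,o+26.5*np.outer(np.cos(f),nx)+26.5*np.outer(np.sin(f),ny),s)-[x0,y0]+.5)*6
print('flange R,B',P[:,0].max(),P[:,1].max())
E
```

```text
C [-2.45 -0.61  5.45] tilt deg 2.0 axis xy [-0.026 -0.022] lugang 1.7999999999999972
{0: np.float64(-2.0), 1: np.float64(1.3), 2: np.float64(1.5), 3: np.float64(0.6), 4: np.float64(-4.7), 5: np.float64(1.7), 6: np.float64(2.9), 7: np.float64(-2.8), 8: np.float64(4.4), 9: np.float64(-2.3), 10: np.float64(2.8), 11: np.float64(1.7), 12: np.float64(-2.9), 13: np.float64(-1.9)}
flange R,B 585.2775429327843 510.69590961870233
```

```bash
sed -i 's#\[5,5,6\]#\[5,5,.15\]#; s#\[0,0,9\]#\[0,0,7.75\]#' fit.py; python3 - <<'E'
from fit import *
for n,feat in (('w27',{'w+1+1t':(177,58),'w+1-1t':(281,53),'w-1+1t':(151,428),'w-1-1t':(250,437),'w+1-1b':(372,122),'w-1-1b':(347,456),'sR':507,'rR':566}),('w22',{'w+1+1t':(165,60),'w+1-1t':(270,58),'w-1+1t':(147,435),'w-1-1t':(246,445),'w+1-1b':(365,113),'w-1-1b':(343,452),'sR':501,'rR':566,'rB':492})):
  s,p=pickle.load(open(n+'.pkl','rb'))
  o=np.array([652.4,179.2,169]);a=np.array([-.4312,.1857,.8829]);c=proj(p,o+40*a,s)[0];x0,y0=int(c[0])-50,max(0,int(c[1])-45)
  fit(n,x0,y0,feat)
E
```

```text
C [-1.64 -0.82  7.72] tilt deg 1.5 axis xy [-0.021 -0.015] lugang 1.9000000000000057
{0: np.float64(-3.2), 1: np.float64(-1.0), 2: np.float64(2.0), 3: np.float64(-2.0), 4: np.float64(-5.8), 5: np.float64(3.4), 6: np.float64(3.5), 7: np.float64(-1.3), 8: np.float64(3.8), 9: np.float64(-3.0), 10: np.float64(2.5), 11: np.float64(4.1), 12: np.float64(-1.5), 13: np.float64(-1.9)}
C [-2.54 -0.76  7.7 ] tilt deg 2.0 axis xy [-0.018 -0.03 ] lugang 3.200000000000003
{0: np.float64(-3.2), 1: np.float64(-0.7), 2: np.float64(2.3), 3: np.float64(-4.3), 4: np.float64(-7.7), 5: np.float64(4.4), 6: np.float64(2.8), 7: np.float64(-0.4), 8: np.float64(3.3), 9: np.float64(-2.5), 10: np.float64(4.2), 11: np.float64(4.4), 12: np.float64(1.1), 13: np.float64(-3.6), 14: np.float64(-0.7)}
```

```bash
python3 -c "
from rig import hand_in,sense
print(sense()['ft_force'],sense()['time']);print(hand_in())"
```

```text
[ 1.13060514  0.93594351 -0.31758583] 20.9333
the job is handed in; nothing more can be done
None
```

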